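# Snug the wrench and tighten the carving stand's nut

### The job

The clamp nut on the sloped carving stand has worked loose, and the adjustable wrench already hangs on it with its jaws too wide. Roll the worm until the jaws just fit the nut, without turning the nut yet; then use the wrench to turn the nut an eighth of a turn (45 degrees) clockwise, and leave the wrench resting on the nut. Do not disturb the bowl, plates and cleaver.

Things in the scene. Friction and masses are not known exactly. Their poses are not given: they have to be found in the camera images.
- stand: Fixed carving stand: wooden board, 230 mm along the slope by 240 mm, rising at 26 degrees along the stand's x (away from the robot at yaw 0), so its face leans to the robot. Origin on the table straight below the nut; board face there 95 mm up. y left, z up. Two steel prongs 75 mm tall stand at the upper edge, 115 mm upslope of the nut, 45 to 75 mm to its right.
- nut_top (a point): Centre of the top of the steel hexagon nut, 24 mm across flats and 14 mm high, seated on the board's face; a stud of 16 mm diameter stands 7 mm proud of it. z points out of the board, square to its face.
- nut (a joint): Turn of the nut in rad, 0 at the start, growing clockwise as seen from outside the board (tightening). It turns stiffly (about 0.4 N m) and stays where it is left.
- wrench: Loose steel adjustable wrench, about 0.44 kg, flat on the board, jaws round the nut, handle out left, 10 degrees uphill; clockwise carries it farther uphill, away from the robot. Origin: centre of the seated nut, at the underside; x from handle to jaws, y from movable (downhill) to fixed jaw, z out of the board. Head 13 mm thick; fixed jaw face at y 12.5, throat at x -15, head's end at x -72 mm.
- jaw (a joint): Travel of the movable jaw in m, growing as it closes: the opening is 30.5 mm minus this, so the jaws fit the 24 mm nut at 6.5 mm. It moves only with the worm, 0.8 mm per rad, and starts at 0.4 to 3.2 mm. It does not run back under load.
- worm_top (a point): Crown of the wrench's knurled worm (cylinder, diameter 18, 18 mm long along the wrench's y), 18.5 mm above the underside, 5.5 mm proud of the head; at x -37, y -4.5 mm of the wrench. A fingertip pressed on it (5 to 10 N) and dragged along the wrench's +x, towards the jaws, closes them and pushes the wrench onto the nut; -x opens. Needs about 3.5 N of drag; stops when the jaws meet the nut.
- handle (a point): Point in the middle of the handle near its end, 175 mm from the nut's axis, 6.5 mm above the underside (and board). The handle is a bar 22 mm wide and 10 mm thick, round end at 222 mm. Here it sticks out past the board's left edge; as it turns it sweeps over the board's upper left corner, 1.5 mm above its face. Axes as the wrench.
- sauce_bowl: White bowl, 90 mm across and 40 mm high, on the table to the right of the stand; leave it alone. Origin under its centre.
- plates: Stack of four small plates, 164 mm across and 50 mm high, on the table to the left, beyond the handle; leave it alone. Origin under its centre.
- cleaver: Cleaver lying flat on the table at the robot's side of the stand to the right, 320 mm long along its y, blade 85 mm wide, 17 mm high; leave it alone. Origin under its middle.
Not all that is in view belongs to the job. What is shaped like the wrench but green or yellow is not meant.

How it is judged:
On the way:
1. the jaws just fit the nut (opening at most 1 mm over its width), the nut not yet turned more than 9 degrees (value of joint jaw above 0.0055 m and value of joint nut below 0.16 rad and distance between wrench and nut_top below 0.022 m), for 0.2 s.
At the end, for the whole second after the job is handed in: The nut stands 35 to 55 degrees clockwise of where it began, the jaws still fit it (at most 1 mm too wide), and the wrench lies at rest, flat on the board around the nut (value of joint nut between 0.61 and 0.96 rad and value of joint jaw above 0.0055 m and distance between wrench and nut_top below 0.022 m and angle between the z axis of wrench and the z axis of nut_top, either way round below 0.1 rad and linear speed of wrench below 0.02 m/s); the robot touches nothing.
It fails at once if the nut turned more than 9 degrees while the jaws are more than 1.5 mm too wide (value of joint nut above 0.16 rad and value of joint jaw below 0.005 m).
It fails at once if bowl, plates or cleaver moved more than 30 mm (distance of any of sauce_bowl, plates, cleaver from where it was at the start of the episode above 0.03 m).
It also fails if it takes over 67 s, if anything falls off the work surface, if the arm or the gripper's body presses on something with over 40 N, if the wrist force passes 120 N, or if a joint passes its speed limit or range.

### The arm

A 6-joint arm with a two-finger parallel gripper is mounted at the origin on the work surface. World frame = base frame: x ahead of the robot, y to its left, z up, the work surface at z = 0. Lengths are in m, angles in rad, forces in N, time in s.
With the tool pointing down it reaches from about 0.325 to 0.85 m from the base axis. Payload 15.5 kg.
Tool frame: the origin (TCP) lies on the centre line of the jaws, within the pads' length; the fingertips stand 11 mm ahead of it and the grasp point (between the pads) lies 8 mm behind it (r.tip_extent is the distance from the TCP to the fingertips, in m); z points along the fingers, y is the line along which they close (so a half turn about z gives the same grasp; the last joint's range is limited). The gripper opens to 91 mm and grips with 3 to 60 N. Pads are 32 mm wide; open, the fingers measure 118 mm over their backs; the gripper's body (76 mm by 178 mm) begins 60 mm behind the grasp point.
Start: joints at [-1.407, 0.494, 1.345, -0, 1.302, -0.096], TCP at [0.16, -0.604, 0.198] pointing down, gripper open.
Joint ranges: [-2.91, 2.91], [-0.82, 2.16], [0.22, 2.67], [-1.22, 4.37], [0.12, 2.79], [-3.08, 3.08]. Speed limits (rad/s): [1.89, 1.89, 2.57, 3.01, 3.01, 3.01].

### API

Orientations are given as [roll, pitch, yaw] about the fixed x, y, z axes, in that order (R = Rz(yaw) Ry(pitch) Rx(roll)).
In Python, from bench import r, imaging, workorder, spotter gives the robot as it stands.
- The arm moves only by the tool jog_arm, never from a script. Its argument "commands" is a list of rows, each an object with "slide": the shift along the tool's x, y, z in m, a list of three; "rot": the turn, a rotation vector about the tool's x, y, z in degrees, a list of three; "gripper": the closure in counts, from 0 (fully open) to 255 (shut). A call has 1 to 10 rows; each row shifts and turns the commanded pose from where the row before left it, along the tool's axes as they then stand; what a row does not reach is not made up. A row lasts 1/10 s, in which the tool goes at most 50 mm and 8.59 degrees, less where a joint would pass 70% of its speed; a pose out of reach is approached as far as the arm can. A call with a gripper value outside its range is refused whole. The fingers move at their own pace and stop on an object; "grip_force" is the grip in N (left out, the last holds). Time passes only in rows, so rows that do not move let the fingers close. It gives the time, the measured TCP pose, the force, the opening and the grip force at its end, in the units of the state.
- r.sense(): the state, without advancing time (a new reading comes with each control period).
- imaging.read_camera(name): name is "scene" or "top" or "wrist"; returns a dict with "color" (384x512x3 uint8, red, green, blue), "mtx" (3x3 intrinsics, pixels), "rvec" (rotation vector, rad) and "tvec" (3), from world to camera coordinates, as OpenCV has them; the wrist camera has in their place "mount" (4x4, takes a point from camera to tool coordinates, whose origin is the TCP and whose axes are the flange's). Camera axes: x right, y down, z forward; pixel columns grow to the right and rows downward; lengths in m; the calibration is good to about 2 mm. The wrist camera is an equidistant fisheye: a pixel r from the principal point sees the ray r / f radians off the axis. A picture is of the moment at which its call begins: read the wrist's pose just before it. There is no depth.
- workorder.hand_in(): hands the job in; it is judged then, once.
Trained networks look in the newest picture that a camera, given by its name, has taken for a name from the list of things; names that differ only in an ending like _2 or _b are one class to them, and where a whole thing is asked for, a point or a joint stands for the part that bears it (a point fixed in the world has none). Each returns a list of dicts, best first, with "conf" (0 to 1); they miss things now and then, are a little off and sometimes report something else, mostly with a low value. They report only what shows in the picture. A call takes as long as a camera call. They do not tell look-alikes from the thing itself.
- spotter.recognise(camera, name): "bbox" ([centre column, centre row, width, height] as shares, 0 to 1, of the picture: columns of its width, rows of its height, round what is visible of it).
- spotter.silhouettes(camera, name): "mask" (384x512 bool, what is visible of it) and "bbox" ([centre column, centre row, width, height] as shares, 0 to 1, of the picture: columns of its width, rows of its height, round what is visible of it).
The state is a dict: "t": time; "qpos": joint angles; "joint_vel": joint speeds; "joint_efforts": joint torques, N m; "eef_pos": TCP position; "tcp_rot": TCP orientation; "ft_force": force on the tool from outside, world axes, zero at the start; "ft_torque": the same for the moment, N m; "finger_gap": finger opening in m; "gripper_force": force on a finger pad.
Only numpy, scipy, OpenCV 4.12 (cv2) and the standard library are available. Lean on these libraries where they do the work, as an engineer would, in place of code of your own. Each camera call takes 0.05 s, during which the arm holds its last target. There are 200 camera calls.

## Working session

There is one attempt and no reset: what is moved stays moved. The work goes in short steps, Python scripts to look and compute and a tool call to move; the robot and the scene stay as the last step left them, time stands still between calls to the robot, and variables do not carry over. Pictures are saved under pics/ and viewed, at most 10 in all, crops included, and the job is handed in when it is done.

Besides the shell and the picture viewer there is one more tool, called after "Call:" in YAML: its name, and indented under it one key for each argument. jog_arm: Moves the arm, as the interface text tells. Its arguments: {"type":"object","properties":{"commands":{"type":"array"},"grip_force":{"type":"number"}},"required":["commands"]}

```bash
mkdir -p pics; ls; python3 - <<'E'
from bench import r, imaging, workorder, spotter
import cv2
s=r.sense(); print(s)
for c in ["scene","top"]:
    p=imaging.read_camera(c); cv2.imwrite(f"pics/{c}0.png",p["color"][:,:,::-1])
    print(c,p["mtx"].tolist(),p["rvec"],p["tvec"])
    for n in ["wrench","nut_top","stand","worm_top","handle","sauce_bowl","plates","cleaver"]:
        try: print(n,[(round(d["conf"],2),[round(float(v)*k) for v,k in zip(d["bbox"],(512,384,512,384))]) for d in spotter.recognise(c,n)][:4])
        except Exception as e: print(n,e)
E
python3 - <<'E'
import cv2,numpy as np
a=cv2.imread('pics/scene0.png');b=cv2.imread('pics/top0.png')
E
```

```text
pics
{'t': 0.0, 'qpos': array([-1.40747083e+00,  4.94226331e-01,  1.34613099e+00, -1.26927956e-05,
        1.30250785e+00, -9.55139108e-02]), 'joint_vel': array([ 0.00094637,  0.00130529,  0.00088137, -0.00018254, -0.00117631,
       -0.00058666]), 'joint_efforts': array([-3.93646304e-03, -8.78837085e+01, -3.81861019e+01,  7.03387521e-02,
        5.28906262e-02, -9.06539390e-05]), 'eef_pos': array([ 0.1598982 , -0.60377972,  0.1973115 ]), 'tcp_rot': array([-3.14032477e+00, -1.09179297e-04,  2.58842707e-01]), 'ft_force': array([ 0.75548616, -0.61309212,  0.15800482]), 'ft_torque': array([-0.02235529, -0.06028625, -0.00664291]), 'gripper_force': 0.0, 'finger_gap': 0.09101028902618377}
scene [[346.9870257375159, 0.0, 258.8231050212495], [0.0, 346.9870257375159, 192.15614496705717], [0.0, 0.0, 1.0]] [ 0.71924715  2.59979517 -1.13631623] [ 0.34033573 -0.09462108  1.39048996]
wrench [(0.89, [328, 247, 78, 29]), (0.84, [222, 224, 37, 49]), (0.65, [265, 144, 42, 28])]
nut_top []
stand [(0.79, [209, 223, 97, 82])]
worm_top [(0.95, [224, 223, 39, 51]), (0.63, [326, 245, 76, 28]), (0.57, [264, 142, 38, 31])]
handle [(0.75, [225, 222, 39, 52]), (0.73, [329, 249, 76, 25]), (0.7, [264, 144, 40, 32])]
sauce_bowl [(0.71, [194, 173, 24, 15])]
plates [(0.96, [240, 324, 63, 69]), (0.4, [208, 219, 97, 95])]
cleaver [(0.88, [223, 168, 61, 44])]
top [[494.0897068989472, 0.0, 253.18028786763637], [0.0, 494.0897068989472, 192.48098969880246], [0.0, 0.0, 1.0]] [ 2.22244648 -2.16324897  0.06709163] [0.03361028 0.44694138 1.65695486]
wrench [(0.81, [182, 230, 59, 54]), (0.65, [238, 150, 75, 20])]
nut_top []
stand [(0.7, [265, 148, 74, 75])]
worm_top [(0.97, [183, 229, 59, 48]), (0.81, [238, 152, 71, 20]), (0.42, [355, 275, 15, 71])]
handle [(0.62, [239, 153, 78, 18]), (0.57, [354, 277, 15, 68]), (0.18, [342, 166, 26, 27])]
sauce_bowl [(0.72, [342, 167, 30, 29])]
plates [(0.87, [161, 121, 51, 47])]
cleaver [(0.84, [345, 205, 99, 38])]
```

```bash
python3 - <<'E'
import cv2,numpy as np
a=cv2.imread('pics/scene0.png');b=cv2.imread('pics/top0.png')
a=cv2.resize(a,None,fx=.78,fy=.78); b=cv2.resize(b,None,fx=.78,fy=.78)
c=np.hstack([cv2.imread('pics/scene0.png')[110:360,130:380],cv2.imread('pics/top0.png')[60:310,130:380]])
cv2.imwrite('pics/v1.png',cv2.resize(c,(800,400),interpolation=cv2.INTER_CUBIC))
t=cv2.imread('pics/top0.png')[105:195,190:310]
cv2.imwrite('pics/v2.png',cv2.resize(t,(800,600),interpolation=cv2.INTER_CUBIC))
E
```

```text
(no output)
```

View pics/v1.png

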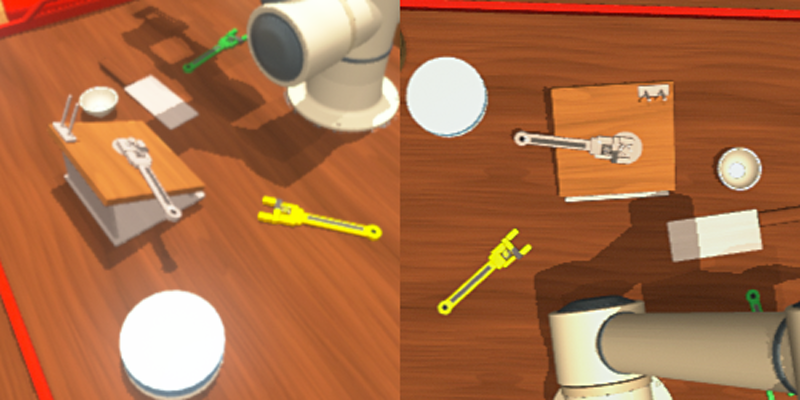

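View pics/v2.png

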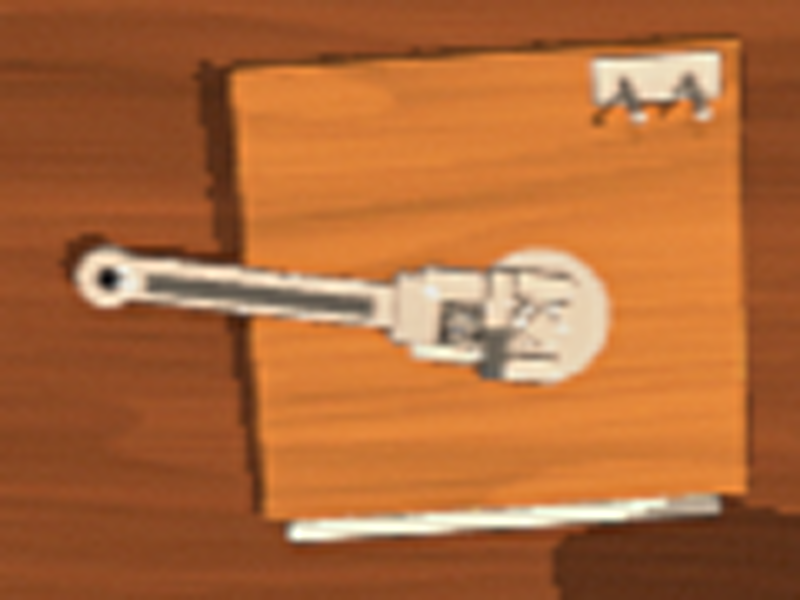

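The wanted wrench is the steel one on the stand, at top (238,152) and scene (222,224). The look-alikes are yellow at top (182,230) / scene (328,247) and green at top (355,275) / scene (265,144). The crop shows the handle's end hole at top px (206.5,147), with the jaws round the nut near (271,152). Next I fit the stand pose.

```bash
cat > h.py <<'E'
import numpy as np,cv2
from scipy.spatial.transform import Rotation as R
from scipy.optimize import least_squares
TH=np.radians(26)
def Rst(yaw): return R.from_euler('z',yaw).as_matrix()
def Rb(yaw): # board frame: u upslope, v left, n normal
    return Rst(yaw)@R.from_euler('y',-TH).as_matrix()
def bpt(p,uvn): # p=x,y,yaw
    return np.array([p[0],p[1],.095])+np.atleast_2d(uvn)@Rb(p[2]).T
def Rw(yaw,a): # wrench axes: x handle->jaws, y to fixed jaw, z normal ; a = uphill angle of handle
    ux=np.array([-np.sin(a),-np.cos(a),0]); z=np.array([0,0,1.]); uy=np.cross(z,ux)
    return Rb(yaw)@np.c_[ux,uy,z]
def proj(cam,P): return cv2.projectPoints(np.asarray(P,float),cam[1],cam[2],cam[0],None)[0][:,0]
CAM={'top':(np.array([[494.0897,0,253.18],[0,494.0897,192.481],[0,0,1]]),np.array([2.22244648,-2.16324897,.06709163]),np.array([.03361028,.44694138,1.65695486])),
'scene':(np.array([[346.987,0,258.823],[0,346.987,192.156],[0,0,1]]),np.array([.71924715,2.59979517,-1.13631623]),np.array([.34033573,-.09462108,1.39048996]))}
def fish(pose_pos,pose_rot,mount,f,c,P):
    T=np.eye(4);T[:3,:3]=R.from_euler('xyz',pose_rot).as_matrix();T[:3,3]=pose_pos
    W=np.linalg.inv(T@mount); q=np.atleast_2d(P)@W[:3,:3].T+W[:3,3]
    rr=np.linalg.norm(q[:,:2],axis=1);th=np.arctan2(rr,q[:,2])
    return c+f*(th/rr)[:,None]*q[:,:2]
E
python3 - <<'E'
from h import *
T=np.array([[224.8,115.5],[301,111],[302,178.8],[229.3,182.3],[206.5,146.7]])
S=np.array([[192.5,236],[162.5,186.3],[216,186],[257,229]])
def pts(x):
    c=np.array([[.115,.12],[.115,-.12],[-.115,-.12],[-.115,.12]])+[x[3],x[4]]
    h=.21*np.array([np.sin(x[5]),np.cos(x[5])])
    return bpt(x,np.c_[c,np.zeros(4)]),bpt(x,[[*h,.0115]])
def f(x):
    c,h=pts(x)
    return np.r_[(proj(CAM['top'],np.r_[c,h])-T).ravel(),.7*(proj(CAM['scene'],c)-S).ravel(),(x[3:5]/.01),(x[5]-np.radians(10))/.03]
s=least_squares(f,[.6,0,0,0,0,.17]);print(s.x.round(4),s.fun.round(1))
x=s.x;R_=Rw(x[2],x[5]);o=bpt(x,[[0,0,0]])[0]
for n,p in dict(worm=[-.037,-.0045,.0185],handle=[-.175,0,.0065],nut=[0,0,.014]).items():print(n,(o+R_@p).round(4))
print(proj(CAM['top'],[o+R_@np.array([0,0,.021])]))
from bench import r,imaging
w=imaging.read_camera('wrist');print(w['mtx'].tolist() if 'mtx' in w else w.keys(),w['mount'].round(4).tolist())
E
```

```text
[ 0.5831 -0.0083  0.0767  0.0067  0.0211  0.1212] [ 0.2 -1.3  0.5 -0.6 -0.2  0.   0.2  0.1 -0.7 -1.   2.3 -0.8 -1.9  0.3
  2.3 -0.4  0.6 -1.7  0.7  2.1 -1.8]
worm [0.5722 0.0282 0.1116]
handle [0.586  0.1661 0.1101]
nut [ 0.577  -0.0088  0.1076]
[[271.50407472 151.04842896]]
[[297.3186396354542, 0.0, 254.14941796303552], [0.0, 297.3186396354542, 190.32168316831317], [0.0, 0.0, 1.0]] [[0.0018, -0.9695, -0.2451, 0.0688], [1.0, 0.0018, 0.0, 0.0015], [0.0004, -0.2451, 0.9695, -0.1863], [0.0, 0.0, 0.0, 1.0]]
```

```bash
cat >> h.py <<'E'
def plan(pos,rot,tp,tR,N,dz=3):
    A=R.from_euler('xyz',rot);B=R.from_matrix(tR)
    rv=(A.inv()*B).as_rotvec();D=(np.asarray(tp)-pos)/N
    for i in range(N):
        C=A*R.from_rotvec(rv*i/N); print((C.inv().apply(D)).round(4).tolist(),np.degrees(rv/N).round(2).tolist() )
def toolR(Rwm): return np.c_[-Rwm[:,0],Rwm[:,1],-Rwm[:,2]]
E
python3 - <<'E'
from h import *
from bench import r
s=r.sense();x=[.5831,-.0083,.0767];a=.15
M=Rw(x[2],a);o=bpt(x,[0,0,0])[0];t=o+M@np.array([-.05,-.0045,.17])
print(t);plan(s['eef_pos'],s['tcp_rot'],t,toolR(M),18)
E
```

```text
[0.50766482 0.03616154 0.24911994]
[0.0278, -0.0294, -0.0028] [-1.11, 1.07, -3.87]
[0.0298, -0.0274, -0.0029] [-1.11, 1.07, -3.87]
[0.0316, -0.0253, -0.0028] [-1.11, 1.07, -3.87]
[0.0333, -0.0231, -0.0027] [-1.11, 1.07, -3.87]
[0.0348, -0.0207, -0.0024] [-1.11, 1.07, -3.87]
[0.0362, -0.0183, -0.0022] [-1.11, 1.07, -3.87]
[0.0374, -0.0158, -0.0018] [-1.11, 1.07, -3.87]
[0.0384, -0.0132, -0.0014] [-1.11, 1.07, -3.87]
[0.0392, -0.0105, -0.0009] [-1.11, 1.07, -3.87]
[0.0398, -0.0078, -0.0003] [-1.11, 1.07, -3.87]
[0.0403, -0.0051, 0.0003] [-1.11, 1.07, -3.87]
[0.0405, -0.0024, 0.001] [-1.11, 1.07, -3.87]
[0.0405, 0.0003, 0.0017] [-1.11, 1.07, -3.87]
[0.0404, 0.003, 0.0025] [-1.11, 1.07, -3.87]
[0.04, 0.0056, 0.0034] [-1.11, 1.07, -3.87]
[0.0395, 0.0083, 0.0042] [-1.11, 1.07, -3.87]
[0.0388, 0.0108, 0.0052] [-1.11, 1.07, -3.87]
[0.0378, 0.0133, 0.0061] [-1.11, 1.07, -3.87]
```

Call:
jog_arm:
  commands:
    - {"slide": [0.028, -0.029, -0.006], "rot": [-1.1, 1.1, -3.9], "gripper": 0}
    - {"slide": [0.03, -0.027, -0.006], "rot": [-1.1, 1.1, -3.9], "gripper": 0}
    - {"slide": [0.032, -0.025, -0.006], "rot": [-1.1, 1.1, -3.9], "gripper": 0}
    - {"slide": [0.033, -0.023, -0.006], "rot": [-1.1, 1.1, -3.9], "gripper": 0}
    - {"slide": [0.035, -0.021, -0.005], "rot": [-1.1, 1.1, -3.9], "gripper": 0}
    - {"slide": [0.036, -0.018, -0.004], "rot": [-1.1, 1.1, -3.9], "gripper": 0}
    - {"slide": [0.037, -0.016, -0.002], "rot": [-1.1, 1.1, -3.9], "gripper": 0}
    - {"slide": [0.038, -0.013, -0.002], "rot": [-1.1, 1.1, -3.9], "gripper": 0}
    - {"slide": [0.039, -0.0105, -0.001], "rot": [-1.1, 1.1, -3.9], "gripper": 0}

```text
t: 1.85
eef_pos: [0.3328, -0.2834, 0.2426]
tcp_rot: [2.925, -0.11, 0.889]
ft_force: [0.7, -0.8, 0.1]
finger_gap: 0.0911
gripper_force: 0.0
```

Call:
jog_arm:
  commands:
    - {"slide": [0.04, -0.008, 0], "rot": [-1.1, 1.1, -3.9], "gripper": 255}
    - {"slide": [0.04, -0.005, 0], "rot": [-1.1, 1.1, -3.9], "gripper": 255}
    - {"slide": [0.04, -0.002, 0.001], "rot": [-1.1, 1.1, -3.9], "gripper": 255}
    - {"slide": [0.04, 0, 0.002], "rot": [-1.1, 1.1, -3.9], "gripper": 255}
    - {"slide": [0.04, 0.003, 0.003], "rot": [-1.1, 1.1, -3.9], "gripper": 255}
    - {"slide": [0.04, 0.006, 0.003], "rot": [-1.1, 1.1, -3.9], "gripper": 255}
    - {"slide": [0.039, 0.008, 0.004], "rot": [-1.1, 1.1, -3.9], "gripper": 255}
    - {"slide": [0.039, 0.011, 0.005], "rot": [-1.1, 1.1, -3.9], "gripper": 255}
    - {"slide": [0.038, 0.013, 0.006], "rot": [-1.1, 1.1, -3.9], "gripper": 255}
    - {"slide": [0, 0, 0], "rot": [0, 0, 0], "gripper": 255}

```text
t: 2.85
eef_pos: [0.5041, 0.0384, 0.2702]
tcp_rot: [2.687, -0.071, 1.53]
ft_force: [-0.9, -0.3, -0.8]
finger_gap: 0.0146
gripper_force: 0.0
```

```bash
python3 - <<'E'
from h import *
from bench import r,imaging,spotter
s=r.sense();w=imaging.read_camera('wrist')
print(s['t'],s['eef_pos'],s['tcp_rot'],s['finger_gap'],s['ft_force'],s['qpos'].round(2))
np.savez('w1.npz',p=s['eef_pos'],q=s['tcp_rot'],m=w['mount'],K=w['mtx'],c=w['color'])
for n in ['wrench','worm_top','handle','nut_top']:
  print(n,[(round(d["conf"],2),[round(float(v)*k) for v,k in zip(d["bbox"],(512,384,512,384))]) for d in spotter.recognise('wrist',n)][:3])
cv2.imwrite('pics/w1.png',cv2.resize(w['color'][:,:,::-1],(800,600),interpolation=cv2.INTER_CUBIC))
E
```

```text
2.85 [0.50405849 0.03842944 0.27015234] [ 2.68680337 -0.07112725  1.5298651 ] 0.01458872980384133 [-0.86072905 -0.31365633 -0.81331574] [-0.11  0.04  1.91  0.14  0.74 -0.14]
wrench [(0.83, [245, 133, 43, 189]), (0.83, [51, 44, 99, 88])]
worm_top [(0.76, [246, 131, 46, 188]), (0.65, [52, 46, 105, 93])]
handle [(0.64, [244, 132, 44, 191])]
nut_top [(0.41, [248, 214, 12, 16])]
```

View pics/w1.png

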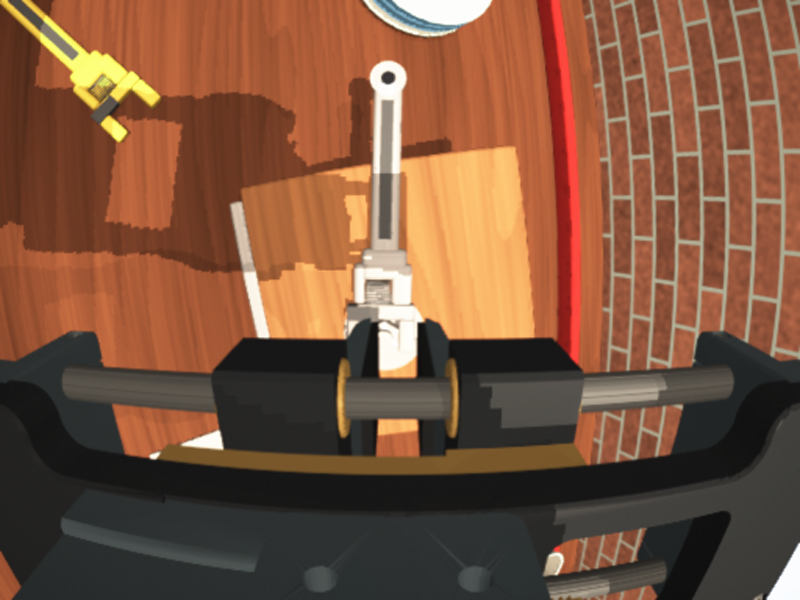

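The wrist view shows the wrench's end hole at (248,49) px, its worm at (242,186), and board corners at (330,94) and (155,120); the fingers are still closing over the nut.

```bash
cat > fit.py <<'E'
from h import *
T=np.array([[224.8,115.5],[301,111],[302,178.8],[229.3,182.3],[206.5,146.7]])
S=np.array([[192.5,236],[162.5,186.3],[216,186],[257,229]])
d=np.load('w1.npz');K=d['K']
W=np.array([[329.6,94.1],[154.9,120.3],[248.3,49.3],[241.9,185.6]])
def f(x,full=False):
    c=np.array([[.115,.12],[.115,-.12],[-.115,-.12],[-.115,.12]])+[x[3],x[4]]
    C=bpt(x,np.c_[c,np.zeros(4)]);M=Rw(x[2],x[5]);o=bpt(x,[0,0,0])[0]+M[:,0]*x[6]
    h=o+M@np.array([-.211,0,.0115]);wm=o+M@np.array([-.037,-.0045,.0175])
    fw=fish(d['p'],d['q'],d['m'],K[0,0],K[:2,2],np.array([C[0],C[3],h,wm]))
    return np.r_[(proj(CAM['top'],np.r_[C,[h]])-T).ravel(),.7*(proj(CAM['scene'],C)-S).ravel(),(fw-W).ravel(),x[3]/.005,x[6]/.001]
s=least_squares(f,[.58,0,.07,0,.02,.15,0]);x=s.x;print(x.round(4));print(s.fun.round(1))
M=Rw(x[2],x[5]);o=bpt(x,[0,0,0])[0]+M[:,0]*x[6]
np.savez('fit.npz',x=x,M=M,o=o)
for n,p in dict(worm=[-.037,-.0045,.0185],handle=[-.175,0,.0065],nut=[0,0,.014]).items():print(n,(o+M@p).round(4))
# direct worm ray
T4=np.eye(4);T4[:3,:3]=R.from_euler('xyz',d['q']).as_matrix();T4[:3,3]=d['p'];T4=T4@d['m']
for k,hh in ((3,.0175),(2,.0115)):
    q=(W[k]-K[:2,2])/K[0,0];th=np.linalg.norm(q);ray=T4[:3,:3]@np.r_[q/th*np.sin(th),np.cos(th)]
    n=M[:,2];t=((bpt(x,[0,0,hh])[0]-T4[:3,3])@n)/(ray@n);P=T4[:3,3]+t*ray;print('in wrench',(M.T@(P-o)).round(4),P.round(4))
E
python3 fit.py
```

```text
[ 5.779e-01 -8.500e-03  7.650e-02  1.050e-02  1.970e-02  1.353e-01
  2.000e-04]
[ 0.6 -0.9  0.9 -0.1  0.3  0.5  0.6  0.6 -0.9 -0.2  2.5 -1.5 -1.7 -0.2
  2.5 -0.9  0.8 -2.3  1.3 -0.1 -1.1 -1.2 -0.5 -2.2  2.4  2.2  2.1  0.2]
worm [0.5674 0.0278 0.1118]
handle [0.5829 0.1656 0.1112]
nut [ 0.5717 -0.0092  0.1076]
in wrench [-0.0398 -0.0075  0.0175] [0.5653 0.0308 0.1098]
in wrench [-0.2082  0.0006  0.0115] [0.5827 0.1984 0.1179]
```

```bash
python3 - <<'E'
from h import *
from bench import r
d=np.load('fit.npz');M,o=d['M'],d['o'];s=r.sense()
t=o+M@np.array([-.062,-.006,.065]);print(t)
plan(s['eef_pos'],s['tcp_rot'],t,toolR(M),6)
E
```

```text
[0.54684529 0.05132176 0.15446937]
[0.0019, -0.002, 0.0206] [0.03, -0.09, -0.08]
[0.0019, -0.002, 0.0206] [0.03, -0.09, -0.08]
[0.0019, -0.002, 0.0206] [0.03, -0.09, -0.08]
[0.002, -0.0019, 0.0206] [0.03, -0.09, -0.08]
[0.002, -0.0019, 0.0206] [0.03, -0.09, -0.08]
[0.002, -0.0019, 0.0206] [0.03, -0.09, -0.08]
```

Call:
jog_arm:
  commands:
    - {"slide": [0.002, -0.002, 0.021], "rot": [0, -0.1, -0.1], "gripper": 255}
    - {"slide": [0.002, -0.002, 0.021], "rot": [0, -0.1, -0.1], "gripper": 255}
    - {"slide": [0.002, -0.002, 0.021], "rot": [0, -0.1, -0.1], "gripper": 255}
    - {"slide": [0.002, -0.002, 0.02], "rot": [0, -0.1, -0.1], "gripper": 255}
    - {"slide": [0.002, -0.002, 0.02], "rot": [0.1, -0.1, 0], "gripper": 255}
    - {"slide": [0.002, -0.002, 0.02], "rot": [0.1, 0, 0], "gripper": 255}
    - {"slide": [0, 0, 0], "rot": [0, 0, 0], "gripper": 255}

```text
t: 3.8
eef_pos: [0.5462, 0.0516, 0.1529]
tcp_rot: [2.695, -0.06, 1.524]
ft_force: [-0.2, 0.2, 1.1]
finger_gap: 0.0007
gripper_force: 0.0
```

```bash
python3 - <<'E'
from h import *
from bench import r,imaging,spotter
s=r.sense();w=imaging.read_camera('wrist')
d=np.load('fit.npz');M,o=d['M'],d['o']
print(s['t'],s['eef_pos'],s['tcp_rot'],s['finger_gap'],s['ft_force'],(M.T@(s['eef_pos']-o)).round(4))
np.savez('w2.npz',p=s['eef_pos'],q=s['tcp_rot'],m=w['mount'],K=w['mtx'],c=w['color'])
K=w['mtx']
P=np.array([[-.037,-.0045,.0175],[-.072,0,.013],[-.211,0,.0115],[-.1,0,.01]])@M.T+o
tip=s['eef_pos']+M[:,2]*-.011
print(fish(s['eef_pos'],s['tcp_rot'],w['mount'],K[0,0],K[:2,2],np.r_[P,[tip]]).round(1))
for n in ['wrench']:
  print(n,[(round(d["conf"],2),[round(float(v)*k) for v,k in zip(d["bbox"],(512,384,512,384))]) for d in spotter.recognise('wrist',n)][:3])
cv2.imwrite('pics/w2.png',cv2.resize(w['color'][10:310,90:410,::-1],(640,600),interpolation=cv2.INTER_CUBIC))
E
```

```text
3.8 [0.54619573 0.05158668 0.15289073] [ 2.69529322 -0.06018966  1.52390286] 0.0007305464325496713 [-0.22374454  0.22899974  1.0841323 ] [-0.0621 -0.0073  0.0639]
[[257.3 229.5]
 [262.9 187.7]
 [263.   19.1]
 [263.  153.3]
 [253.8 214.8]]
wrench [(0.9, [29, 49, 58, 77])]
```

View pics/w2.png

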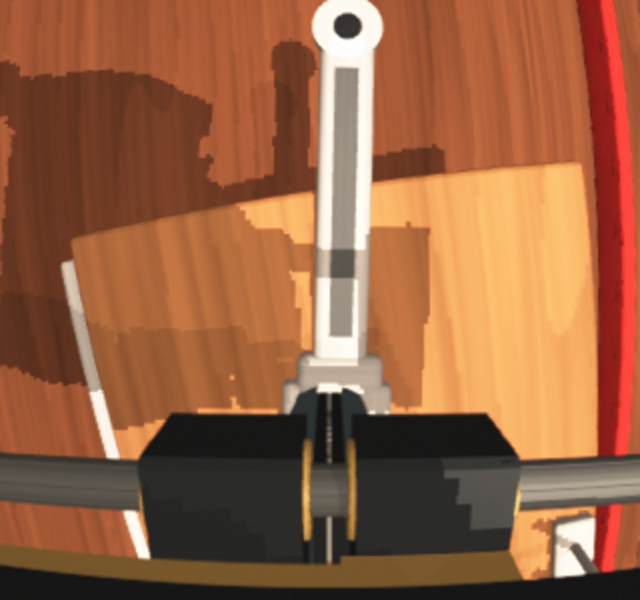

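The view shows the hole at (263,23) and the head end at about (260,188), so the head sits about 2 mm downhill of the fit and the tip is lined up across the worm. I'll descend towards the crown.

Call:
jog_arm:
  commands:
    - {"slide": [-0.004, 0, 0.01], "rot": [0, 0, 0.3], "gripper": 255}
    - {"slide": [-0.004, 0, 0.01], "rot": [0, 0, 0.3], "gripper": 255}
    - {"slide": [-0.003, 0, 0.008], "rot": [0, 0, 0.3], "gripper": 255}
    - {"slide": [0, 0, 0], "rot": [0, 0, 0], "gripper": 255}
  grip_force: 20

```text
t: 4.3
eef_pos: [0.5584, 0.042, 0.1279]
tcp_rot: [2.694, -0.067, 1.511]
ft_force: [1.0, 0.8, -0.1]
finger_gap: 0.0004
gripper_force: 0.0
```

Call:
jog_arm:
  commands:
    - {"slide": [0, 0, 0.001], "rot": [0, 0, 0], "gripper": 255}
    - {"slide": [0, 0, 0.001], "rot": [0, 0, 0], "gripper": 255}
    - {"slide": [0, 0, 0.001], "rot": [0, 0, 0], "gripper": 255}
    - {"slide": [0, 0, 0], "rot": [0, 0, 0], "gripper": 255}

```text
t: 4.7
eef_pos: [0.5598, 0.0428, 0.1264]
tcp_rot: [2.693, -0.067, 1.512]
ft_force: [0.3, -1.1, 0.6]
finger_gap: 0.0006
gripper_force: 0.0
```

```bash
cat > st.py <<'E'
from h import *
from bench import r
d=np.load('fit.npz');M,o=d['M'],d['o'];s=r.sense()
print(s['t'],'wr',(M.T@(s['eef_pos']-o)).round(4),'F',(M.T@s['ft_force']).round(1),'T',s['ft_torque'].round(2),s['finger_gap'].round(4),s['tcp_rot'].round(3))
E
python3 st.py
```

```text
Traceback (most recent call last):
  File "st.py", line 4, in <module>
    print(s['t'],'wr',(M.T@(s['eef_pos']-o)).round(4),'F',(M.T@s['ft_force']).round(1),'T',s['ft_torque'].round(2),s['finger_gap'].round(4),s['tcp_rot'].round(3))
                                                                                                                   ^^^^^^^^^^^^^^^^^^^^^
AttributeError: 'float' object has no attribute 'round'
```

```bash
sed -i "s/s\['finger_gap'\].round(4)/round(s['finger_gap'],4)/" st.py; python3 st.py
```

```text
4.7 wr [-0.0524 -0.006   0.0344] F [1.  0.6 0.4] T [-0.06  0.18  0.02] 0.0006 [ 2.693 -0.067  1.512]
```

Call:
jog_arm:
  commands:
    - {"slide": [0, 0, 0.001], "rot": [0, 0, 0], "gripper": 255}
    - {"slide": [0, 0, 0.001], "rot": [0, 0, 0], "gripper": 255}
    - {"slide": [0, 0, 0], "rot": [0, 0, 0], "gripper": 255}

```text
t: 5.0
eef_pos: [0.5606, 0.0427, 0.1244]
tcp_rot: [2.693, -0.067, 1.512]
ft_force: [0.0, -0.1, -0.2]
finger_gap: 0.0007
gripper_force: 0.0
```

```bash
python3 st.py
```

```text
5.0 wr [-0.0523 -0.0062  0.0322] F [ 0.1 -0.1 -0.2] T [-0.06  0.13 -0.01] 0.0007 [ 2.693 -0.067  1.512]
```

Call:
jog_arm:
  commands:
    - {"slide": [-0.003, 0, 0.001], "rot": [0, 0, 0], "gripper": 255}
    - {"slide": [0, 0, 0.0007], "rot": [0, 0, 0], "gripper": 255}
    - {"slide": [0, 0, 0.0005], "rot": [0, 0, 0], "gripper": 255}
    - {"slide": [0, 0, 0], "rot": [0, 0, 0], "gripper": 255}

```text
t: 5.4
eef_pos: [0.5614, 0.0398, 0.1222]
tcp_rot: [2.693, -0.067, 1.512]
ft_force: [0.1, 0.8, 0.2]
finger_gap: 0.0003
gripper_force: 0.0
```

```bash
python3 st.py
```

```text
5.4 wr [-0.0492 -0.0062  0.03  ] F [-0.8  0.2  0.1] T [-0.07  0.15 -0.  ] 0.0003 [ 2.693 -0.067  1.512]
```

Call:
jog_arm:
  commands:
    - {"slide": [0, 0, 0.0005], "rot": [0, 0, 0], "gripper": 255}
    - {"slide": [0, 0, 0], "rot": [0, 0, 0], "gripper": 255}

```text
t: 5.6
eef_pos: [0.5616, 0.0399, 0.1218]
tcp_rot: [2.693, -0.067, 1.512]
ft_force: [-0.8, 0.2, 0.4]
finger_gap: 0.0004
gripper_force: 0.0
```

Call:
jog_arm:
  commands:
    - {"slide": [0, 0, 0.0005], "rot": [0, 0, 0], "gripper": 255}
    - {"slide": [0, 0, 0], "rot": [0, 0, 0], "gripper": 255}

```text
t: 5.8
eef_pos: [0.5618, 0.0399, 0.1213]
tcp_rot: [2.693, -0.067, 1.512]
ft_force: [0.2, -0.3, -0.8]
finger_gap: 0.0001
gripper_force: 0.0
```

```bash
python3 st.py
```

```text
5.8 wr [-0.0493 -0.0062  0.0291] F [ 0.3 -0.1 -0.8] T [-0.03  0.16 -0.07] 0.0001 [ 2.693 -0.067  1.512]
```

Call:
jog_arm:
  commands:
    - {"slide": [0, 0, 0.0007], "rot": [0, 0, 0], "gripper": 255}
    - {"slide": [0, 0, 0], "rot": [0, 0, 0], "gripper": 255}

```text
t: 6.0
eef_pos: [0.5622, 0.0399, 0.1207]
tcp_rot: [2.693, -0.067, 1.512]
ft_force: [-0.8, 0.7, 0.5]
finger_gap: 0.0002
gripper_force: 0.0
```

Call:
jog_arm:
  commands:
    - {"slide": [0, 0, 0.0007], "rot": [0, 0, 0], "gripper": 255}
    - {"slide": [0, 0, 0], "rot": [0, 0, 0], "gripper": 255}

```text
t: 6.2
eef_pos: [0.5624, 0.0399, 0.12]
tcp_rot: [2.693, -0.067, 1.512]
ft_force: [0.4, 0.2, -0.1]
finger_gap: 0.0008
gripper_force: 0.0
```

Call:
jog_arm:
  commands:
    - {"slide": [0, 0, 0.0007], "rot": [0, 0, 0], "gripper": 255}
    - {"slide": [0, 0, 0], "rot": [0, 0, 0], "gripper": 255}

```text
t: 6.4
eef_pos: [0.5627, 0.0399, 0.1194]
tcp_rot: [2.693, -0.067, 1.512]
ft_force: [-0.7, 0.6, -0.4]
finger_gap: 0.0005
gripper_force: 0.0
```

```bash
python3 st.py
```

```text
6.4 wr [-0.0493 -0.0062  0.0269] F [-0.5 -0.9 -0.1] T [-0.05  0.17  0.03] 0.0005 [ 2.693 -0.067  1.512]
```

Call:
jog_arm:
  commands:
    - {"slide": [0, 0, 0.0007], "rot": [0, 0, 0], "gripper": 255}
    - {"slide": [0, 0, 0], "rot": [0, 0, 0], "gripper": 255}

```text
t: 6.6
eef_pos: [0.5631, 0.0399, 0.1188]
tcp_rot: [2.693, -0.067, 1.512]
ft_force: [0.2, 0.5, -0.9]
finger_gap: 0.0009
gripper_force: 0.0
```

Call:
jog_arm:
  commands:
    - {"slide": [0, 0, 0.0007], "rot": [0, 0, 0], "gripper": 255}
    - {"slide": [0, 0, 0], "rot": [0, 0, 0], "gripper": 255}

```text
t: 6.8
eef_pos: [0.5634, 0.0399, 0.1182]
tcp_rot: [2.693, -0.067, 1.512]
ft_force: [-0.4, 0.2, 0.2]
finger_gap: 0.0007
gripper_force: 0.0
```

```bash
python3 st.py; python3 - <<'E'
from h import *
from bench import r,imaging
s=r.sense();w=imaging.read_camera('wrist')
np.savez('w3.npz',p=s['eef_pos'],q=s['tcp_rot'],m=w['mount'],K=w['mtx'],c=w['color'])
a=w['color'][5:305,130:390,::-1]; p=imaging.read_camera('scene')['color'][185:260,180:260,::-1]
cv2.imwrite('pics/w3.png',np.hstack([cv2.resize(a,(400,462)),cv2.resize(p,(400,462),interpolation=cv2.INTER_CUBIC)]))
E
```

```text
6.8 wr [-0.0492 -0.0062  0.0256] F [-0.2 -0.2  0.3] T [-0.03  0.13 -0.04] 0.0007 [ 2.693 -0.067  1.512]
```

View pics/w3.png

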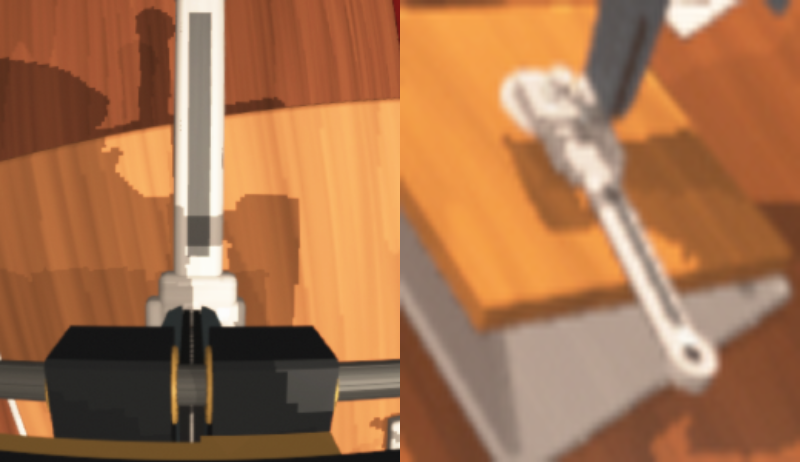

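The wrist view has the tip just downhill of the wrench's axis, over the worm, and the scene view shows it near the head with no contact yet. I keep creeping down.

Call:
jog_arm:
  commands:
    - {"slide": [0, 0, 0.0007], "rot": [0, 0, 0], "gripper": 255}
    - {"slide": [0, 0, 0], "rot": [0, 0, 0], "gripper": 255}

```text
t: 7.1
eef_pos: [0.5637, 0.04, 0.1176]
tcp_rot: [2.693, -0.067, 1.512]
ft_force: [-0.9, -0.0, 0.2]
finger_gap: 0.0007
gripper_force: 0.0
```

Call:
jog_arm:
  commands:
    - {"slide": [0, 0, 0.0007], "rot": [0, 0, 0], "gripper": 255}
    - {"slide": [0, 0, 0], "rot": [0, 0, 0], "gripper": 255}

```text
t: 7.3
eef_pos: [0.564, 0.04, 0.1169]
tcp_rot: [2.693, -0.067, 1.512]
ft_force: [-0.3, 0.6, -0.2]
finger_gap: 0.0005
gripper_force: 0.0
```

Call:
jog_arm:
  commands:
    - {"slide": [0, 0, 0.0007], "rot": [0, 0, 0], "gripper": 255}
    - {"slide": [0, 0, 0], "rot": [0, 0, 0], "gripper": 255}

```text
t: 7.5
eef_pos: [0.5643, 0.04, 0.1163]
tcp_rot: [2.693, -0.067, 1.512]
ft_force: [0.2, 0.5, -0.5]
finger_gap: 0.0005
gripper_force: 0.0
```

```bash
python3 st.py
```

```text
7.5 wr [-0.0492 -0.0062  0.0234] F [-0.5 -0.1 -0.6] T [-0.05  0.18 -0.05] 0.0005 [ 2.693 -0.067  1.512]
```

Call:
jog_arm:
  commands:
    - {"slide": [0, 0, 0.0007], "rot": [0, 0, 0], "gripper": 255}
    - {"slide": [0, 0, 0], "rot": [0, 0, 0], "gripper": 255}

```text
t: 7.7
eef_pos: [0.5646, 0.04, 0.1157]
tcp_rot: [2.693, -0.067, 1.512]
ft_force: [0.4, -0.5, 0.3]
finger_gap: 0.0008
gripper_force: 0.0
```

Call:
jog_arm:
  commands:
    - {"slide": [0, 0, 0.0007], "rot": [0, 0, 0], "gripper": 255}
    - {"slide": [0, 0, 0], "rot": [0, 0, 0], "gripper": 255}

```text
t: 7.9
eef_pos: [0.5649, 0.0401, 0.115]
tcp_rot: [2.693, -0.067, 1.512]
ft_force: [0.1, 1.3, 0.6]
finger_gap: 0.0006
gripper_force: 0.0
```

Call:
jog_arm:
  commands:
    - {"slide": [0, 0, 0.0007], "rot": [0, 0, 0], "gripper": 255}
    - {"slide": [0, 0, 0], "rot": [0, 0, 0], "gripper": 255}

```text
t: 8.1
eef_pos: [0.5652, 0.0401, 0.1144]
tcp_rot: [2.693, -0.067, 1.512]
ft_force: [-0.3, -0.4, 0.6]
finger_gap: 0.0003
gripper_force: 0.0
```

```bash
python3 st.py
```

```text
8.1 wr [-0.0493 -0.0062  0.0213] F [0.3 0.1 0.7] T [-0.05  0.21  0.03] 0.0003 [ 2.693 -0.067  1.512]
```

```bash
cat > tri.py <<'E'
from h import *
w=[np.load(f'w{i}.npz') for i in (1,2,3)]
obs=dict(UL={0:(329.6,94.1),1:(381,91.5)},LL={0:(154.9,120.3),1:(126,130)},hole={0:(248.3,49.3),1:(263.5,23)},head={0:(245.8,161.3),1:(260,188),2:(258.6,185.5)})
topo=dict(UL=(224.8,115.5),LL=(229.3,182.3),hole=(206.5,146.7))
fx=np.load('fit.npz');M,o,x=fx['M'],fx['o'],fx['x']
for k,v in obs.items():
  for use in (0,1):
    def f(P):
        e=[fish(w[i]['p'],w[i]['q'],w[i]['m'],w[i]['K'][0,0],w[i]['K'][:2,2],P)[0]-uv for i,uv in v.items()]
        if use and k in topo: e.append(proj(CAM['top'],[P])[0]-topo[k])
        return np.ravel(e)
    s=least_squares(f,o);print(k,use,s.x.round(4),'wr',(M.T@(s.x-o)).round(4),s.fun.round(1))
E
python3 tri.py
```

```text
UL 0 [0.6758 0.1395 0.152 ] wr [-0.1556  0.1028  0.0035] [ 0.  -0.4 -0.   0.3]
UL 1 [0.6764 0.1397 0.1514] wr [-0.1558  0.1032  0.0026] [ 0.1 -0.4 -0.1  0.2  0.5  0. ]
LL 0 [0.474  0.1209 0.0577] wr [-0.1224 -0.1181  0.0075] [ 0.2  0.4 -0.1 -0.3]
LL 1 [0.474  0.1211 0.0581] wr [-0.1226 -0.118   0.0079] [ 0.2  0.2 -0.1 -0.5  1.2  0.2]
hole 0 [0.5858 0.2003 0.1118] wr [-0.2098  0.0005  0.0046] [ 0.1  0.  -0.  -0. ]
hole 1 [0.5826 0.1981 0.1176] wr [-0.2078  0.0004  0.0113] [-0.1  0.3  0.  -0.2  0.1 -0.3]
head 0 [0.5795 0.0585 0.0965] wr [-0.0672 -0.0024 -0.0016] [ 0.5  0.1 -0.3  1.1 -0.1 -1. ]
head 1 [0.5795 0.0585 0.0965] wr [-0.0672 -0.0024 -0.0016] [ 0.5  0.1 -0.3  1.1 -0.1 -1. ]
```

```bash
python3 - <<'E'
from h import *
from bench import r,imaging
print(r.tip_extent)
w=np.load('w3.npz');Rt=R.from_euler('xyz',w['q']).as_matrix()
print('w3 tip px scene',proj(CAM['scene'],[w['p']+Rt[:,2]*.011,w['p']+Rt@[.016,0,.011],w['p']+Rt@[-.016,0,.011]]).round(1))
s=r.sense();Rt=R.from_euler('xyz',s['tcp_rot']).as_matrix();p=s['eef_pos']
P=[p+Rt@np.array(q) for q in ([.016,0,.011],[-.016,0,.011],[.016,.0135,.011],[.016,-.0135,.011])]
fx=np.load('fit.npz');M,o=fx['M'],fx['o']
Q=[o+M@np.array(q) for q in ([-.037,-.0045,.0185],[-.028,-.0045,.0135],[0,0,.021],[-.211,0,.0115],[-.072,0,.013])]
out=[]
for c,(x0,y0) in (('scene',(190,180)),('top',(200,115))):
    im=imaging.read_camera(c)['color'][:,:,::-1].copy();print(c,proj(CAM[c],P).round(1).tolist(),proj(CAM[c],Q).round(1).tolist())
    big=cv2.resize(im[y0:y0+75,x0:x0+100],(800,600),interpolation=cv2.INTER_CUBIC)
    for q,col in [(v,(255,0,255)) for v in proj(CAM[c],P)]+[(v,(0,255,0)) for v in proj(CAM[c],Q)]:
        cv2.circle(big,tuple(int(round(t)) for t in ((q-[x0,y0]+.5)*8)),4,col,2)
    out.append(big)
cv2.imwrite('pics/v4.png',cv2.resize(np.vstack(out),(400,600)) if 0 else cv2.resize(np.hstack(out),(800,300)))
cv2.imwrite('pics/v4s.png',out[0])
E
```

```text
0.011
w3 tip px scene [[218.2 207.5]
 [220.1 210.5]
 [216.2 204.5]]
scene [[219.7, 211.6], [215.8, 205.6], [215.9, 211.5], [223.6, 211.7]] [[216.5, 204.2], [214.9, 203.8], [211.0, 196.8], [238.8, 242.3], [219.2, 212.2]]
top [[251.0, 151.8], [260.9, 152.7], [251.4, 147.8], [250.5, 155.8]] [[259.9, 152.9], [262.6, 152.6], [271.6, 152.7], [205.6, 146.5], [249.1, 150.1]]
```

View pics/v4s.png

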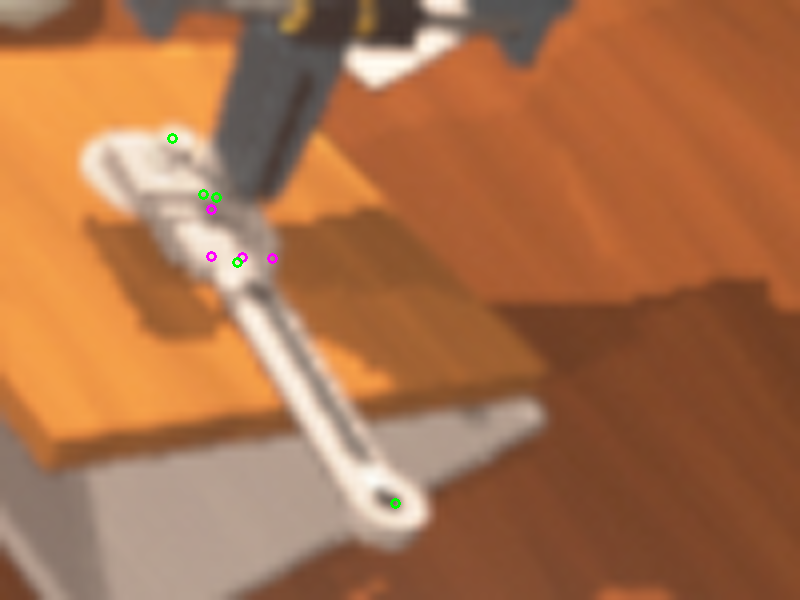

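```bash
python3 - <<'E'
from h import *
im=cv2.imread('pics/scene0.png');x0,y0=155,160
big=cv2.resize(im[y0:y0+90,x0:x0+120],(800,600),interpolation=cv2.INTER_CUBIC);k=800/120
fx=np.load('fit.npz');M,o,x=fx['M'],fx['o'],fx['x']
c=np.array([[.115,.12],[.115,-.12],[-.115,-.12],[-.115,.12]])+[x[3],x[4]]
C=bpt(x,np.c_[c,np.zeros(4)])
Q=np.r_[C,[o+M@np.array(q) for q in ([-.037,-.0045,.0185],[0,0,.021],[-.211,0,.0115],[-.072,0,.013])]]
for q in proj(CAM['scene'],Q): cv2.circle(big,tuple(int(round(t)) for t in ((q-[x0,y0]+.5)*k)),3,(0,255,0),1)
cv2.imwrite('pics/v5.png',big)
E
```

```text
(no output)
```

View pics/v5.png

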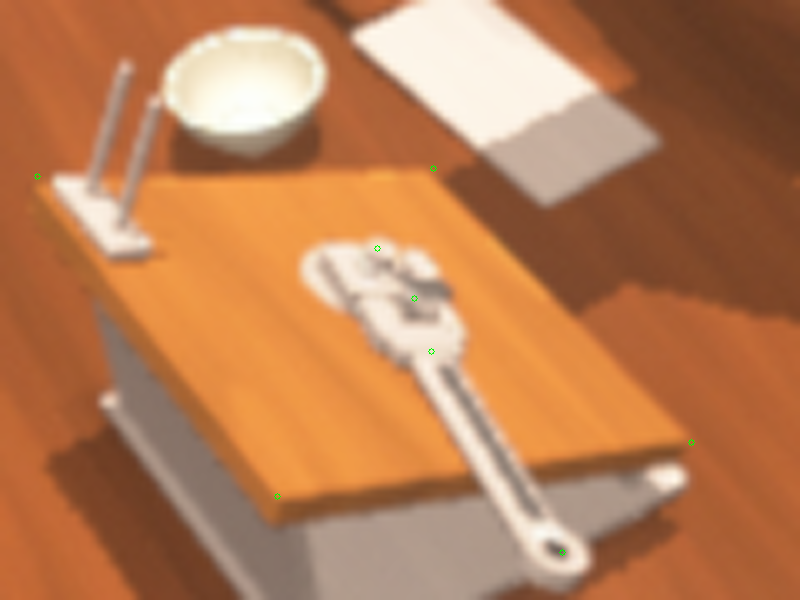

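```bash
python3 - <<'E'
from h import *
from bench import imaging
a=cv2.imread('pics/scene0.png');b=imaging.read_camera('scene')['color'][:,:,::-1].copy()
t0=cv2.imread('pics/top0.png');t=imaging.read_camera('top')['color'][:,:,::-1].copy()
f=lambda im,x0,y0,w,h:cv2.resize(im[y0:y0+h,x0:x0+w],(400,300),interpolation=cv2.INTER_CUBIC)
cv2.imwrite('pics/v6.png',np.vstack([np.hstack([f(a,200,185,40,30),f(b,200,185,40,30)]),np.hstack([f(t0,230,130,60,45),f(t,230,130,60,45)])]))
E
```

```text
(no output)
```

View pics/v6.png

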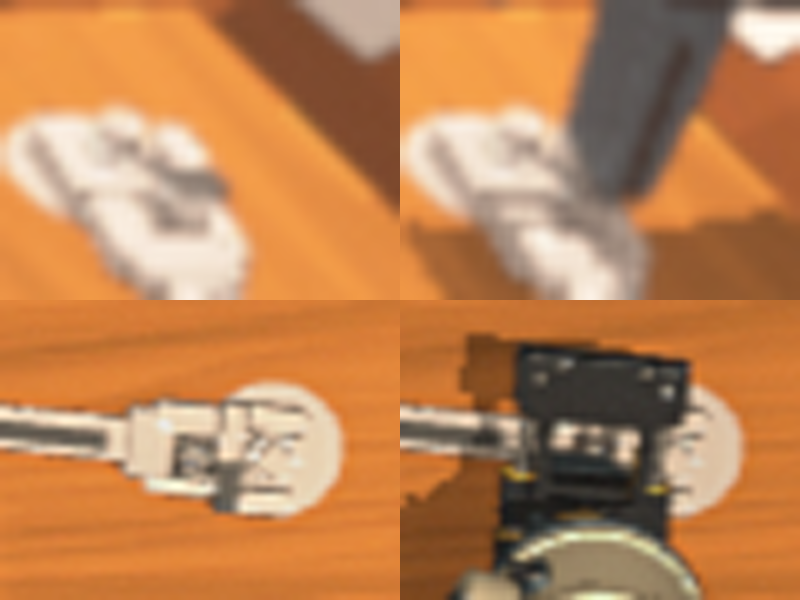

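Call:
jog_arm:
  commands:
    - {"slide": [0, 0, -0.009], "rot": [0, 0, 0], "gripper": 255}
    - {"slide": [-0.009, 0, 0], "rot": [0, 0, 0], "gripper": 255}
    - {"slide": [0, 0, 0.002], "rot": [0, 0, 0], "gripper": 255}
    - {"slide": [0, 0, 0], "rot": [0, 0, 0], "gripper": 255}

```text
t: 8.7
eef_pos: [0.5616, 0.0308, 0.1203]
tcp_rot: [2.693, -0.067, 1.511]
ft_force: [0.2, 0.0, 0.2]
finger_gap: 0.0004
gripper_force: 0.0
```

Call:
jog_arm:
  commands:
    - {"slide": [0, 0, 0.0007], "rot": [0, 0, 0], "gripper": 255}
    - {"slide": [0, 0, 0], "rot": [0, 0, 0], "gripper": 255}

```text
t: 8.9
eef_pos: [0.5618, 0.0312, 0.1195]
tcp_rot: [2.693, -0.067, 1.512]
ft_force: [0.1, 0.2, -0.3]
finger_gap: 0.0004
gripper_force: 0.0
```

Call:
jog_arm:
  commands:
    - {"slide": [0, 0, 0.0007], "rot": [0, 0, 0], "gripper": 255}
    - {"slide": [0, 0, 0], "rot": [0, 0, 0], "gripper": 255}

```text
t: 9.1
eef_pos: [0.5622, 0.0311, 0.1188]
tcp_rot: [2.693, -0.067, 1.512]
ft_force: [-0.0, -0.3, 1.3]
finger_gap: 0.0005
gripper_force: 0.0
```

Call:
jog_arm:
  commands:
    - {"slide": [0, 0, 0.0007], "rot": [0, 0, 0], "gripper": 255}
    - {"slide": [0, 0, 0], "rot": [0, 0, 0], "gripper": 255}

```text
t: 9.3
eef_pos: [0.5625, 0.031, 0.1182]
tcp_rot: [2.693, -0.067, 1.512]
ft_force: [-0.1, 0.6, 0.3]
finger_gap: 0.0006
gripper_force: 0.0
```

```bash
python3 st.py
```

```text
9.3 wr [-0.0403 -0.0063  0.0262] F [-0.6  0.   0.3] T [-0.02  0.19  0.04] 0.0006 [ 2.693 -0.067  1.512]
```

Call:
jog_arm:
  commands:
    - {"slide": [0, 0, 0.0007], "rot": [0, 0, 0], "gripper": 255}
    - {"slide": [0, 0, 0], "rot": [0, 0, 0], "gripper": 255}

```text
t: 9.5
eef_pos: [0.5628, 0.031, 0.1176]
tcp_rot: [2.693, -0.067, 1.512]
ft_force: [0.3, -0.1, -0.3]
finger_gap: 0.0004
gripper_force: 0.0
```

Call:
jog_arm:
  commands:
    - {"slide": [0, 0, 0.0007], "rot": [0, 0, 0], "gripper": 255}
    - {"slide": [0, 0, 0], "rot": [0, 0, 0], "gripper": 255}

```text
t: 9.7
eef_pos: [0.5631, 0.031, 0.117]
tcp_rot: [2.693, -0.067, 1.512]
ft_force: [0.1, 0.7, -0.3]
finger_gap: 0.0009
gripper_force: 0.0
```

Call:
jog_arm:
  commands:
    - {"slide": [0, 0, 0.0007], "rot": [0, 0, 0], "gripper": 255}
    - {"slide": [0, 0, 0], "rot": [0, 0, 0], "gripper": 255}

```text
t: 9.9
eef_pos: [0.5634, 0.031, 0.1163]
tcp_rot: [2.693, -0.067, 1.512]
ft_force: [-0.3, 0.1, -0.5]
finger_gap: 0.0006
gripper_force: 0.0
```

Call:
jog_arm:
  commands:
    - {"slide": [0, 0, 0.0007], "rot": [0, 0, 0], "gripper": 255}
    - {"slide": [0, 0, 0], "rot": [0, 0, 0], "gripper": 255}

```text
t: 10.1
eef_pos: [0.5637, 0.0311, 0.1157]
tcp_rot: [2.693, -0.067, 1.512]
ft_force: [-0.3, -0.1, 0.4]
finger_gap: 0.0002
gripper_force: 0.0
```

```bash
python3 st.py
```

```text
10.1 wr [-0.0403 -0.0063  0.0234] F [ 0.1 -0.1  0.5] T [-0.03  0.12 -0.02] 0.0002 [ 2.693 -0.067  1.512]
```

```bash
python3 - <<'E'
from h import *
fx=np.load('fit.npz');M,o=fx['M'],fx['o']
D=dict(hole=((206,146.2),(237.8,241.7)),stud=((271.2,152.2),(212,198.8)),worm=((258,152.7),(217.5,206)),UL=((224.3,115),(195.8,234.5)),UR=((300.5,110.5),(160.2,187.2)),LR=((301.5,178.3),(220,185)),LL=((228.8,181.8),(258,225.5)))
for k,(t,s) in D.items():
    f=lambda P:np.r_[proj(CAM['top'],[P])[0]-t,proj(CAM['scene'],[P])[0]-s]
    q=least_squares(f,o);print(k,q.x.round(4),'wr',(M.T@(q.x-o)).round(4),q.fun.round(2))
from bench import r,imaging
s=r.sense();Rt=R.from_euler('xyz',s['tcp_rot']).as_matrix();print(s['eef_pos']+Rt[:,2]*.011)
E
```

```text
hole [0.5837 0.1994 0.1193] wr [-0.2093  0.002   0.0123] [ 0.14 -0.23  0.23  0.01]
stud [ 0.5692 -0.0074  0.1071] wr [-0.0017 -0.0026  0.0146] [-0.34  0.6  -0.68 -0.05]
worm [0.5678 0.0341 0.1093] wr [-0.0431 -0.0057  0.0158] [-0.06  0.11 -0.12 -0.01]
UL [0.6799 0.142  0.1501] wr [-1.582e-01  1.056e-01 -1.000e-04] [ 0.28 -0.53  0.52  0.04]
UR [ 0.6994 -0.0955  0.1488] wr [ 0.0778  0.1383 -0.0019] [-0.    0.01 -0.01 -0.  ]
LR [ 0.4935 -0.112   0.0517] wr [ 0.1094 -0.0877  0.0014] [-0.24  0.41 -0.51 -0.03]
LL [0.4763 0.1272 0.0553] wr [-0.1286 -0.1175  0.0042] [-0.04  0.05 -0.06 -0.  ]
[0.5685339  0.03143266 0.10578845]
```

Call:
jog_arm:
  commands:
    - {"slide": [0, 0, 0.0007], "rot": [0, 0, 0], "gripper": 255}
    - {"slide": [0, 0, 0], "rot": [0, 0, 0], "gripper": 255}

```text
t: 10.3
eef_pos: [0.564, 0.0311, 0.115]
tcp_rot: [2.693, -0.067, 1.512]
ft_force: [0.4, 0.2, 0.2]
finger_gap: 0.0006
gripper_force: 0.0
```

Call:
jog_arm:
  commands:
    - {"slide": [0, 0, 0.0007], "rot": [0, 0, 0], "gripper": 255}
    - {"slide": [0, 0, 0], "rot": [0, 0, 0], "gripper": 255}

```text
t: 10.5
eef_pos: [0.5643, 0.0311, 0.1144]
tcp_rot: [2.693, -0.067, 1.512]
ft_force: [0.2, -0.3, -0.4]
finger_gap: 0.0004
gripper_force: 0.0
```

Call:
jog_arm:
  commands:
    - {"slide": [0, 0, 0.0007], "rot": [0, 0, 0], "gripper": 255}
    - {"slide": [0, 0, 0], "rot": [0, 0, 0], "gripper": 255}

```text
t: 10.7
eef_pos: [0.5646, 0.0311, 0.1138]
tcp_rot: [2.693, -0.067, 1.512]
ft_force: [0.5, 0.4, -0.0]
finger_gap: 0.0003
gripper_force: 0.0
```

Call:
jog_arm:
  commands:
    - {"slide": [0, 0, 0.0007], "rot": [0, 0, 0], "gripper": 255}
    - {"slide": [0, 0, 0], "rot": [0, 0, 0], "gripper": 255}

```text
t: 10.9
eef_pos: [0.5649, 0.0312, 0.1131]
tcp_rot: [2.693, -0.067, 1.512]
ft_force: [0.2, 0.5, -0.4]
finger_gap: 0.0003
gripper_force: 0.0
```

```bash
python3 st.py
```

```text
10.9 wr [-0.0403 -0.0064  0.0206] F [-0.5  0.  -0.4] T [-0.03  0.16  0.02] 0.0003 [ 2.693 -0.067  1.512]
```

```bash
python3 - <<'E'
from h import *
from bench import imaging,r
a=cv2.imread('pics/scene0.png');b=imaging.read_camera('scene')['color'][:,:,::-1].copy();cv2.imwrite('pics/scene_now.png',b)
hs=lambda im:im.astype(int)
print('    ',' '.join(f'{x:7d}' for x in range(208,230)))
for y in range(196,216): print(y,' '.join('%02x%02x%02x>'%tuple(b[y,x,::-1]) for x in range(208,230)))
s=r.sense();Rt=R.from_euler('xyz',s['tcp_rot']).as_matrix()
print(proj(CAM['scene'],[s['eef_pos']+Rt@np.array(q) for q in ([0,0,.011],[.016,.0,.011],[-.016,0,.011],[0,0,-.02],[0,0,-.06])]).round(1))
E
```

```text
208     209     210     211     212     213     214     215     216     217     218     219     220     221     222     223     224     225     226     227     228     229
196 f5bf8e> f2bc8b> f2c9a0> f3d6b4> f2d1ae> edc4a0> e4a475> a7765a> 695d59> 5f5a59> 5e5958> 5c5755> 5d5857> 5b5655> 57524f> 4c413d> 4d403d> 564f4d> 745c50> c67e4a> ec9e4c> e09145>
197 f5e2ca> edd7bc> e9d3bc> eddbc5> f3e2d0> f4e4d1> efc59f> b7886b> 726660> 64605e> 605c5b> 5d5756> 5d5958> 5a5654> 524b48> 4a3e39> 504945> 5e544f> 94694e> de8948> ef9a48> ef9f4a>
198 f0e1d0> e4d3bf> d2bbaa> d9bfae> e5d0bc> e7d3bd> eccaa9> caa78d> 85786f> 676261> 625e5d> 5e5b5a> 5d5858> 575351> 4e4440> 493d36> 554d4a> 6f5a50> b37348> df8944> e99246> ec9646>
199 e9d9c3> e5d5c2> dac5b4> bfaa9b> b49e8f> b29c8c> e5caaf> d8bca5> 958378> 6b635e> 635f5d> 625f5e> 5d5958> 564f4d> 4b403a> 4b3f3b> 5d514c> 90684e> cc7f46> e18a43> e68d44> e99144>
200 edddc8> e4d2bf> dbc7b6> c4afa0> c5b1a2> bfaa9b> d7beaa> c8b09f> a49184> 83766e> 6c6662> 63605f> 5d5957> 544c49> 4c403c> 544a45> 735c50> b8784b> dc8744> e18943> e38b44> e58d44>
201 f2e2d0> e5d0bc> dac0ae> 
[... 2047 characters left out ...]
2d0> eeddcb> dec6b5> bea799> b49c8e> 9e7b67> 94603d> 955c32> 945b32> 915830> 915931>
213 9b5f33> 965c32> 965d34> 95613d> 926447> a7836c> bda28f> c0a898> c9b1a1> e2ccb9> e6d3be> e4cfbc> e1c9b7> dac1af> baa495> a89183> 99735e> 955f39> 965c32> 965d32> 935930> 915931>
214 a26333> 9f6133> a36334> a26234> a16539> aa754f> ac866f> a58975> b49a88> c6ad9d> c9b0a0> c0a899> ab9689> 9d897c> 99867b> 988275> 9b6f55> 9d6339> 9c5f33> 9d6033> 9b5f32> 995d32>
215 a56535> a86635> a96737> a86636> a46536> a4663a> b17248> b7774e> af7d5d> b59784> c5ac9c> c3ab9b> ae9a8c> 8e7d73> 85756b> 968175> a57b62> a96d44> a76637> a66434> a56534> a56536>
[[216.6 207.1]
 [218.6 210.1]
 [214.7 204.1]
 [219.7 198.9]
 [223.7 188.1]]
```

The pixel grid shows the finger's dark bottom ending at about (220,203), higher than predicted. The top view (worm still visible uphill of the finger) and the wrist scale say the same, so the tip is still above the wrench. I keep descending until there is contact.

Call:
jog_arm:
  commands:
    - {"slide": [0, 0, 0.001], "rot": [0, 0, 0], "gripper": 255}
    - {"slide": [0, 0, 0], "rot": [0, 0, 0], "gripper": 255}

```text
t: 11.15
eef_pos: [0.5654, 0.0312, 0.1122]
tcp_rot: [2.693, -0.067, 1.512]
ft_force: [-0.6, 0.9, 0.1]
finger_gap: 0.0006
gripper_force: 0.0
```

Call:
jog_arm:
  commands:
    - {"slide": [0, 0, 0.001], "rot": [0, 0, 0], "gripper": 255}
    - {"slide": [0, 0, 0], "rot": [0, 0, 0], "gripper": 255}

```text
t: 11.35
eef_pos: [0.5658, 0.0312, 0.1113]
tcp_rot: [2.693, -0.067, 1.512]
ft_force: [-0.1, -0.5, 0.6]
finger_gap: 0.0008
gripper_force: 0.0
```

Call:
jog_arm:
  commands:
    - {"slide": [0, 0, 0.001], "rot": [0, 0, 0], "gripper": 255}
    - {"slide": [0, 0, 0], "rot": [0, 0, 0], "gripper": 255}

```text
t: 11.55
eef_pos: [0.5663, 0.0313, 0.1104]
tcp_rot: [2.693, -0.067, 1.512]
ft_force: [-1.4, 0.0, 0.7]
finger_gap: 0.0005
gripper_force: 0.0
```

```bash
python3 st.py
```

```text
11.55 wr [-0.0403 -0.0063  0.0176] F [ 0.  -1.   1.2] T [-0.07  0.18  0.  ] 0.0005 [ 2.693 -0.067  1.512]
```

Call:
jog_arm:
  commands:
    - {"slide": [0, 0, 0.001], "rot": [0, 0, 0], "gripper": 255}
    - {"slide": [0, 0, 0], "rot": [0, 0, 0], "gripper": 255}

```text
t: 11.75
eef_pos: [0.5667, 0.0313, 0.1095]
tcp_rot: [2.693, -0.067, 1.512]
ft_force: [-0.8, 0.3, 0.8]
finger_gap: 0.0003
gripper_force: 0.0
```

Call:
jog_arm:
  commands:
    - {"slide": [0, 0, 0.001], "rot": [0, 0, 0], "gripper": 255}
    - {"slide": [0, 0, 0], "rot": [0, 0, 0], "gripper": 255}

```text
t: 11.95
eef_pos: [0.5672, 0.0313, 0.1087]
tcp_rot: [2.693, -0.067, 1.512]
ft_force: [0.4, 0.0, -0.4]
finger_gap: 0.0006
gripper_force: 0.0
```

Call:
jog_arm:
  commands:
    - {"slide": [0, 0, 0.001], "rot": [0, 0, 0], "gripper": 255}
    - {"slide": [0, 0, 0], "rot": [0, 0, 0], "gripper": 255}

```text
t: 12.15
eef_pos: [0.5676, 0.0314, 0.1078]
tcp_rot: [2.693, -0.067, 1.512]
ft_force: [-0.5, 0.1, -0.6]
finger_gap: 0.0006
gripper_force: 0.0
```

```bash
python3 st.py; python3 - <<'E'
from h import *
from bench import imaging,r
s=r.sense();w=imaging.read_camera('wrist');np.savez('w4.npz',p=s['eef_pos'],q=s['tcp_rot'],m=w['mount'],K=w['mtx'],c=w['color'])
b=imaging.read_camera('scene')['color'][:,:,::-1];t=imaging.read_camera('top')['color'][:,:,::-1]
f=lambda im,x0,y0,w,h,W,H:cv2.resize(im[y0:y0+h,x0:x0+w],(W,H),interpolation=cv2.INTER_CUBIC)
L=f(w['color'][:,:,::-1],190,100,130,195,400,600)
cv2.imwrite('pics/v7.png',np.hstack([L,np.vstack([f(b,200,180,48,36,400,300),f(t,235,135,40,30,400,300)])]))
E
```

```text
12.15 wr [-0.0403 -0.0063  0.0146] F [-0.  -0.7 -0.4] T [-0.04  0.12  0.02] 0.0006 [ 2.693 -0.067  1.512]
```

View pics/v7.png

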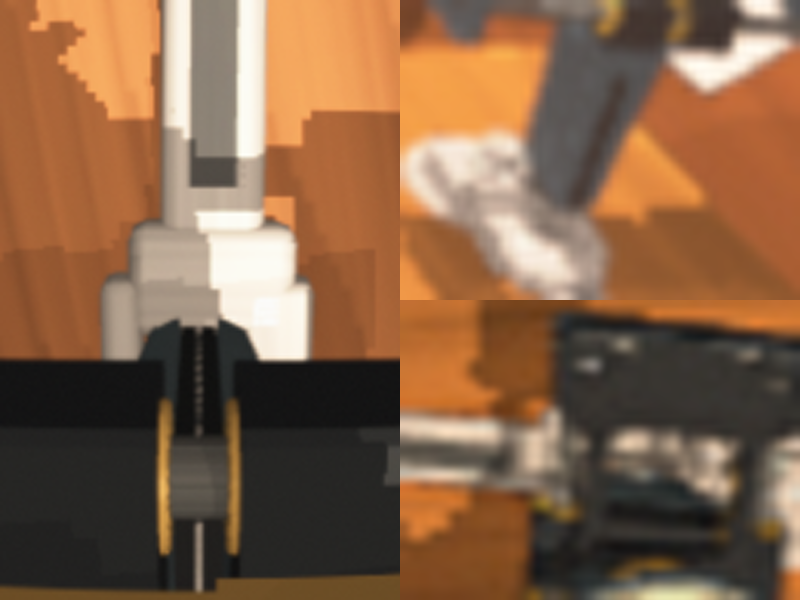

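The wrist crop shows the tip 3 mm downhill of the wrench axis. The scene crop shows the finger's end still above the head, so I continue down.

Call:
jog_arm:
  commands:
    - {"slide": [0, 0, 0.001], "rot": [0, 0, 0], "gripper": 255}
    - {"slide": [0, 0, 0], "rot": [0, 0, 0], "gripper": 255}

```text
t: 12.5
eef_pos: [0.5681, 0.0314, 0.1069]
tcp_rot: [2.693, -0.067, 1.512]
ft_force: [1.1, 0.0, 0.6]
finger_gap: 0.0005
gripper_force: 0.0
```

Call:
jog_arm:
  commands:
    - {"slide": [0, 0, 0.001], "rot": [0, 0, 0], "gripper": 255}
    - {"slide": [0, 0, 0], "rot": [0, 0, 0], "gripper": 255}

```text
t: 12.7
eef_pos: [0.5685, 0.0314, 0.1059]
tcp_rot: [2.693, -0.067, 1.512]
ft_force: [-0.9, -0.3, 0.7]
finger_gap: 0.0002
gripper_force: 0.0
```

Call:
jog_arm:
  commands:
    - {"slide": [0, 0, 0.001], "rot": [0, 0, 0], "gripper": 255}
    - {"slide": [0, 0, 0], "rot": [0, 0, 0], "gripper": 255}

```text
t: 12.9
eef_pos: [0.5689, 0.0315, 0.105]
tcp_rot: [2.693, -0.067, 1.512]
ft_force: [0.0, 0.2, 0.1]
finger_gap: 0.0003
gripper_force: 0.0
```

Call:
jog_arm:
  commands:
    - {"slide": [0, 0, 0.001], "rot": [0, 0, 0], "gripper": 255}
    - {"slide": [0, 0, 0], "rot": [0, 0, 0], "gripper": 255}

```text
t: 13.1
eef_pos: [0.5693, 0.0315, 0.1042]
tcp_rot: [2.693, -0.067, 1.512]
ft_force: [-0.3, 0.8, 0.0]
finger_gap: 0.0003
gripper_force: 0.0
```

```bash
python3 st.py
```

```text
13.1 wr [-0.0403 -0.0063  0.0106] F [-0.7 -0.3  0.1] T [-0.03  0.19  0.  ] 0.0003 [ 2.693 -0.067  1.512]
```

Call:
jog_arm:
  commands:
    - {"slide": [0, 0, 0.001], "rot": [0, 0, 0], "gripper": 255}
    - {"slide": [0, 0, 0], "rot": [0, 0, 0], "gripper": 255}

```text
t: 13.3
eef_pos: [0.5698, 0.0315, 0.1033]
tcp_rot: [2.693, -0.067, 1.512]
ft_force: [-0.3, -0.5, 0.3]
finger_gap: 0.0003
gripper_force: 0.0
```

Call:
jog_arm:
  commands:
    - {"slide": [0, 0, 0.001], "rot": [0, 0, 0], "gripper": 255}
    - {"slide": [0, 0, 0], "rot": [0, 0, 0], "gripper": 255}

```text
t: 13.5
eef_pos: [0.5702, 0.0316, 0.1024]
tcp_rot: [2.693, -0.067, 1.512]
ft_force: [-1.1, -0.0, 0.3]
finger_gap: 0.0004
gripper_force: 0.0
```

```bash
python3 st.py; python3 - <<'E'
from h import *
from bench import imaging,r
b=imaging.read_camera('scene')['color'];a=cv2.imread('pics/scene0.png')[:,:,::-1]
for y in range(198,214): print(y,' '.join('%3d'%b[y,x].mean() for x in range(208,230)),' | ',' '.join('%3d'%a[y,x].mean() for x in range(208,230)))
t=imaging.read_camera('top')['color'];t0=cv2.imread('pics/top0.png')
print()
for y in range(143,166): print(y,' '.join('%3d'%t[y,x].mean() for x in range(246,276)),' | ',' '.join('%3d'%t0[y,x].mean() for x in range(246,276)))
E
```

```text
13.5 wr [-0.0403 -0.0064  0.0086] F [ 0.  -0.8  0.8] T [-0.08  0.17  0.05] 0.0004 [ 2.693 -0.067  1.512]
198 224 209 188 190 202 200 148  98  91  90  88  89  87  82  68  61  76  90 116 140 148 151  |  229 213 190 195 207 211 208 207 227 232 219 184 161 157 155 153 150 149 150 151 154 156
199 214 212 197 171 156 138 108  91  93  92  89  92  90  79  66  66  80  97 129 142 146 148  |  220 217 202 175 159 156 202 201 218 233 233 213 180 160 157 155 153 149 148 150 151 153
200 217 210 199 178 179 159 116  93  93  94  92  92  88  77  65  74  88 106 133 142 143 146  |  224 215 204 183 177 166 186 179 185 221 234 235 206 168 158 156 155 153 149 148 149 151
201 207 199 192 195 215 201 143 101  94  94  93  90  84  69  65  79  98 124 140 143 142 142  |  233 221 211 203 214 201 173 152 159 192 210 211 190 166 158 157 157 155 152 149 147 148
202 161 187 200 196 202 197 156 113  99  94  95  89  76  63  69  83 109 141 148 145 143 142  |  233 236 236 229 225 220 207 175 147 139 141 140 138 140 151 156 157 158 153 150 148 146
203 145 152 160 161 165 168 154 130 108  95  92  87  70  62  74  93 126 147
[... 6953 characters left out ...]
 119 121 129 137 162 169 170 164 152 133 131 137 106  77  56  44  60  97 124 126  |  126 124 125 124 126 123 124 124 125 125 127 129 129 131 132 132 134 134 134 134 133 130 132 131 132 135 136 133 132 133
164  62  38  57  86  84  55  65  93 118 153 195 220 206 178 176 177 177 177 185 206 218 195 157 119 110  62  64 100 120 119  |  125 126 128 130 130 129 130 131 131 131 133 132 131 134 133 132 133 134 133 132 132 131 127 126 125 126 125 126 127 130
165  68  36  31  39  51  77 108 148 195 205 165 137 133 128 130 132 132 132 133 138 146 171 196 191 168 113  96 100 125 128  |  133 132 132 133 131 130 128 129 128 128 128 127 127 128 128 128 129 131 130 131 131 131 131 131 133 134 134 136 138 138
```

Call:
jog_arm:
  commands:
    - {"slide": [0, 0, 0.001], "rot": [0, 0, 0], "gripper": 255}
    - {"slide": [0, 0, 0], "rot": [0, 0, 0], "gripper": 255}

```text
t: 13.8
eef_pos: [0.5707, 0.0316, 0.1015]
tcp_rot: [2.693, -0.067, 1.512]
ft_force: [-0.6, 0.0, 0.4]
finger_gap: 0.0003
gripper_force: 0.0
```

Call:
jog_arm:
  commands:
    - {"slide": [0, 0, 0.001], "rot": [0, 0, 0], "gripper": 255}
    - {"slide": [0, 0, 0], "rot": [0, 0, 0], "gripper": 255}

```text
t: 14.0
eef_pos: [0.5711, 0.0316, 0.1005]
tcp_rot: [2.693, -0.067, 1.512]
ft_force: [-0.3, -0.1, 0.3]
finger_gap: 0.0005
gripper_force: 0.0
```

```bash
python3 st.py
```

```text
14.0 wr [-0.0403 -0.0064  0.0066] F [ 0.1 -0.1  0.3] T [-0.06  0.17  0.01] 0.0005 [ 2.693 -0.067  1.512]
```

Call:
jog_arm:
  commands:
    - {"slide": [0, 0, 0.001], "rot": [0, 0, 0], "gripper": 255}
    - {"slide": [0, 0, 0], "rot": [0, 0, 0], "gripper": 255}

```text
t: 14.2
eef_pos: [0.5716, 0.0317, 0.0997]
tcp_rot: [2.693, -0.067, 1.512]
ft_force: [-0.1, -0.6, 0.2]
finger_gap: 0.0008
gripper_force: 0.2
```

Call:
jog_arm:
  commands:
    - {"slide": [0, 0, 0.001], "rot": [0, 0, 0], "gripper": 255}
    - {"slide": [0, 0, 0], "rot": [0, 0, 0], "gripper": 255}

```text
t: 14.4
eef_pos: [0.572, 0.0316, 0.0989]
tcp_rot: [2.693, -0.067, 1.512]
ft_force: [-3.4, -1.3, 6.1]
finger_gap: 0.0007
gripper_force: 3.4
```

Call:
jog_arm:
  commands:
    - {"slide": [0, 0, 0.001], "rot": [0, 0, 0], "gripper": 255}
    - {"slide": [0, 0, 0], "rot": [0, 0, 0], "gripper": 255}

```text
t: 14.6
eef_pos: [0.5722, 0.0317, 0.0986]
tcp_rot: [2.692, -0.067, 1.512]
ft_force: [-13.0, -2.0, 23.0]
finger_gap: 0.0005
gripper_force: 12.9
```

```bash
python3 st.py; python3 - <<'E'
from h import *
from bench import imaging,r
b=imaging.read_camera('scene')['color']
for y in range(200,214): print(y,' '.join('%3d'%b[y,x].mean() for x in range(208,230)))
E
```

```text
14.6 wr [-0.0402 -0.0062  0.0044] F [ 1.2 -1.6 26.4] T [-0.46  0.48 -0.18] 0.0005 [ 2.692 -0.067  1.512]
200 211 205 199 179 176 144 103  90  89  88  87  89  86  74  63  74  85 106 131 141 143 145
201 225 207 191 191 208 170 113  94  91  88  91  88  83  69  65  79  95 124 141 143 142 142
202 194 196 194 189 188 157 114  97  94  91  94  88  77  64  70  85 111 142 147 145 142 141
203 157 159 161 152 153 151 129 103  94  92  93  86  71  61  74  93 127 147 150 148 143 135
204 158 163 165 152 145 150 143 115  96  95  90  82  67  65  82 108 139 149 150 149 138 115
205 154 161 179 185 183 170 158 139 113  99  88  75  64  73  87 111 128 135 137 138 129 107
206 150 163 209 223 222 214 188 165 137 107  87  70  64  80  90  96  98 101 102 105 121 109
207 127 154 203 225 227 224 211 180 149 116  95  81  77  92 109 104  96  94  94  95 101 101
208 113 147 182 217 228 229 231 211 183 148 123 113 110 115 132 129 107  96  94  93  95  97
209  96 130 164 200 221 227 232 228 222 199 161 142 137 139 143 148 127 101  94  93  95  96
210  94 110 146 172 197 214 227 232 231 227 206 168 149 147 146 151 132 105  95  94  93  94
211  94 100 130 156 161 189 222 232 233 233 228 195 164 158 152 149 127 103  95  95  92  93
212  94  96 110 141 142 167 197 212 215 218 216 190 167 159 156 157 126  99  96  94  94  92
213  97  97 100 118 129 151 170 171 169 180 183 175 160 150 146 143 118  98  96  97  94  94
```

Contact with the crown, 23 mm later than the stated fingertip extent implies; the fingertip's row in the wrist view gives the same shortfall, so the tip is on the worm. I ease to about 8 N and drag a short stroke.

Call:
jog_arm:
  commands:
    - {"slide": [0, 0, -0.0007], "rot": [0, 0, 0], "gripper": 255}
    - {"slide": [0, 0, 0], "rot": [0, 0, 0], "gripper": 255}

```text
t: 14.85
eef_pos: [0.572, 0.0317, 0.0989]
tcp_rot: [2.693, -0.067, 1.512]
ft_force: [-5.0, -1.8, 8.1]
finger_gap: 0.0002
gripper_force: 4.8
```

Call:
jog_arm:
  commands:
    - {"slide": [-0.002, 0, 0], "rot": [0, 0, 0], "gripper": 255}
    - {"slide": [-0.002, 0, 0], "rot": [0, 0, 0], "gripper": 255}

```text
t: 15.05
eef_pos: [0.5718, 0.028, 0.0986]
tcp_rot: [2.693, -0.067, 1.512]
ft_force: [-3.7, 3.2, 9.4]
finger_gap: 0.0003
gripper_force: 5.3
```

```bash
python3 st.py
```

```text
15.05 wr [-0.0365 -0.0063  0.0047] F [-3.6  0.6 10. ] T [0.73 0.09 0.34] 0.0003 [ 2.693 -0.067  1.512]
```

Call:
jog_arm:
  commands:
    - {"slide": [-0.002, 0, 0], "rot": [0, 0, 0], "gripper": 255}
    - {"slide": [-0.002, 0, 0], "rot": [0, 0, 0], "gripper": 255}

```text
t: 15.25
eef_pos: [0.5715, 0.0239, 0.0984]
tcp_rot: [2.693, -0.067, 1.512]
ft_force: [-4.6, 3.9, 9.4]
finger_gap: 0.0008
gripper_force: 5.3
```

Call:
jog_arm:
  commands:
    - {"slide": [-0.002, 0, 0], "rot": [0, 0, 0], "gripper": 255}
    - {"slide": [-0.002, 0, 0], "rot": [0, 0, 0], "gripper": 255}

```text
t: 15.45
eef_pos: [0.5713, 0.02, 0.098]
tcp_rot: [2.693, -0.067, 1.512]
ft_force: [-4.8, 4.6, 10.3]
finger_gap: 0.0011
gripper_force: 5.3
```

```bash
python3 st.py
```

```text
15.45 wr [-0.0285 -0.0065  0.0047] F [-5.  -0.1 11.2] T [0.74 0.09 0.45] 0.0011 [ 2.693 -0.067  1.512]
```

Call:
jog_arm:
  commands:
    - {"slide": [0, 0, -0.004], "rot": [0, 0, 0], "gripper": 255}
    - {"slide": [0.011, 0, 0], "rot": [0, 0, 0], "gripper": 255}
    - {"slide": [0.011, 0, 0], "rot": [0, 0, 0], "gripper": 255}
    - {"slide": [0, 0, 0.003], "rot": [0, 0, 0], "gripper": 255}
    - {"slide": [0, 0, 0.0009], "rot": [0, 0, 0], "gripper": 255}
    - {"slide": [0, 0, 0], "rot": [0, 0, 0], "gripper": 255}

```text
t: 16.05
eef_pos: [0.5726, 0.0416, 0.0995]
tcp_rot: [2.693, -0.067, 1.512]
ft_force: [-5.1, 3.5, 11.6]
finger_gap: 0.0006
gripper_force: 6.2
```

```bash
python3 st.py
```

```text
16.05 wr [-0.0502 -0.0061  0.0047] F [-3.9  0.3 12.5] T [0.47 0.12 0.3 ] 0.0006 [ 2.693 -0.067  1.512]
```

Call:
jog_arm:
  commands:
    - {"slide": [-0.0025, 0, -0.0001], "rot": [0, 0, 0], "gripper": 255}
    - {"slide": [-0.0025, 0, 0], "rot": [0, 0, 0], "gripper": 255}
    - {"slide": [-0.0025, 0, 0], "rot": [0, 0, 0], "gripper": 255}
    - {"slide": [-0.0025, 0, 0], "rot": [0, 0, 0], "gripper": 255}

```text
t: 16.45
eef_pos: [0.572, 0.0314, 0.0989]
tcp_rot: [2.693, -0.067, 1.512]
ft_force: [-3.4, 3.2, 8.8]
finger_gap: 0.0004
gripper_force: 4.5
```

```bash
python3 st.py
```

```text
16.45 wr [-0.0399 -0.0062  0.0047] F [-3.5  0.5  9.3] T [0.63 0.01 0.35] 0.0004 [ 2.693 -0.067  1.512]
```

Call:
jog_arm:
  commands:
    - {"slide": [-0.0025, 0, 0], "rot": [0, 0, 0], "gripper": 255}
    - {"slide": [-0.0025, 0, 0], "rot": [0, 0, 0], "gripper": 255}
    - {"slide": [-0.0025, 0, 0], "rot": [0, 0, 0], "gripper": 255}
    - {"slide": [-0.0025, 0, 0], "rot": [0, 0, 0], "gripper": 255}

```text
t: 16.85
eef_pos: [0.5714, 0.0213, 0.0982]
tcp_rot: [2.693, -0.067, 1.512]
ft_force: [-3.6, 3.2, 7.5]
finger_gap: 0.0006
gripper_force: 4.5
```

```bash
python3 st.py
```

```text
16.85 wr [-0.0299 -0.0064  0.0047] F [-3.4 -0.2  8.2] T [0.66 0.04 0.34] 0.0006 [ 2.693 -0.067  1.512]
```

Call:
jog_arm:
  commands:
    - {"slide": [0, 0, -0.004], "rot": [0, 0, 0], "gripper": 255}
    - {"slide": [0.011, 0, 0], "rot": [0, 0, 0], "gripper": 255}
    - {"slide": [0.01, 0, 0], "rot": [0, 0, 0], "gripper": 255}
    - {"slide": [0, 0, 0.003], "rot": [0, 0, 0], "gripper": 255}
    - {"slide": [0, 0, 0.001], "rot": [0, 0, 0], "gripper": 255}
    - {"slide": [0, 0, 0], "rot": [0, 0, 0], "gripper": 255}
    - {"slide": [-0.0025, 0, 0], "rot": [0, 0, 0], "gripper": 255}
    - {"slide": [-0.0025, 0, 0], "rot": [0, 0, 0], "gripper": 255}
    - {"slide": [-0.0025, 0, 0], "rot": [0, 0, 0], "gripper": 255}
    - {"slide": [-0.0025, 0, 0], "rot": [0, 0, 0], "gripper": 255}

```text
t: 17.85
eef_pos: [0.5721, 0.0322, 0.099]
tcp_rot: [2.693, -0.067, 1.512]
ft_force: [-2.9, 4.5, 9.1]
finger_gap: 0.0003
gripper_force: 4.6
```

```bash
python3 st.py
```

```text
17.85 wr [-0.0408 -0.0061  0.0047] F [-4.9  1.   9.3] T [ 0.61 -0.01  0.34] 0.0003 [ 2.693 -0.067  1.512]
```

Call:
jog_arm:
  commands:
    - {"slide": [-0.0025, 0, 0], "rot": [0, 0, 0], "gripper": 255}
    - {"slide": [-0.0025, 0, 0], "rot": [0, 0, 0], "gripper": 255}
    - {"slide": [-0.0025, 0, 0], "rot": [0, 0, 0], "gripper": 255}
    - {"slide": [-0.0025, 0, 0], "rot": [0, 0, 0], "gripper": 255}

```text
t: 18.25
eef_pos: [0.5716, 0.0222, 0.0984]
tcp_rot: [2.692, -0.067, 1.512]
ft_force: [-2.6, 4.0, 8.9]
finger_gap: 0.0007
gripper_force: 4.5
```

```bash
python3 st.py
```

```text
18.25 wr [-0.0308 -0.0062  0.0047] F [-4.4  1.3  9. ] T [ 0.73 -0.1   0.35] 0.0007 [ 2.692 -0.067  1.512]
```

Call:
jog_arm:
  commands:
    - {"slide": [0, 0, -0.004], "rot": [0, 0, 0], "gripper": 255}
    - {"slide": [0.01, 0, 0], "rot": [0, 0, 0], "gripper": 255}
    - {"slide": [0.01, 0, 0], "rot": [0, 0, 0], "gripper": 255}
    - {"slide": [0, 0, 0.003], "rot": [0, 0, 0], "gripper": 255}
    - {"slide": [0, 0, 0.001], "rot": [0, 0, 0], "gripper": 255}
    - {"slide": [0, 0, 0], "rot": [0, 0, 0], "gripper": 255}
    - {"slide": [-0.0025, 0, 0], "rot": [0, 0, 0], "gripper": 255}
    - {"slide": [-0.0025, 0, 0], "rot": [0, 0, 0], "gripper": 255}
    - {"slide": [-0.0025, 0, 0], "rot": [0, 0, 0], "gripper": 255}
    - {"slide": [-0.0025, 0, 0], "rot": [0, 0, 0], "gripper": 255}

```text
t: 19.25
eef_pos: [0.572, 0.0322, 0.0989]
tcp_rot: [2.693, -0.067, 1.512]
ft_force: [-3.3, 4.8, 9.5]
finger_gap: 0.0007
gripper_force: 4.7
```

```bash
python3 st.py
```

```text
19.25 wr [-0.0408 -0.0062  0.0047] F [-5.2  0.8  9.8] T [0.7  0.02 0.39] 0.0007 [ 2.693 -0.067  1.512]
```

Call:
jog_arm:
  commands:
    - {"slide": [-0.0025, 0, 0], "rot": [0, 0, 0], "gripper": 255}
    - {"slide": [-0.0025, 0, 0], "rot": [0, 0, 0], "gripper": 255}
    - {"slide": [-0.0025, 0, 0], "rot": [0, 0, 0], "gripper": 255}
    - {"slide": [-0.0025, 0, 0], "rot": [0, 0, 0], "gripper": 255}

```text
t: 19.65
eef_pos: [0.5714, 0.0224, 0.0982]
tcp_rot: [2.693, -0.067, 1.512]
ft_force: [-3.1, 6.2, 9.3]
finger_gap: 0.0006
gripper_force: 4.6
```

```bash
python3 st.py
```

```text
19.65 wr [-0.0309 -0.0064  0.0047] F [-6.6  0.9  9.5] T [1.21 0.03 0.56] 0.0006 [ 2.693 -0.067  1.512]
```

Call:
jog_arm:
  commands:
    - {"slide": [0, 0, -0.004], "rot": [0, 0, 0], "gripper": 255}
    - {"slide": [0.01, 0, 0], "rot": [0, 0, 0], "gripper": 255}
    - {"slide": [0.01, 0, 0], "rot": [0, 0, 0], "gripper": 255}
    - {"slide": [0, 0, 0.003], "rot": [0, 0, 0], "gripper": 255}
    - {"slide": [0, 0, 0.001], "rot": [0, 0, 0], "gripper": 255}
    - {"slide": [0, 0, 0], "rot": [0, 0, 0], "gripper": 255}
    - {"slide": [-0.0025, 0, 0], "rot": [0, 0, 0], "gripper": 255}
    - {"slide": [-0.0025, 0, 0], "rot": [0, 0, 0], "gripper": 255}
    - {"slide": [-0.0025, 0, 0], "rot": [0, 0, 0], "gripper": 255}

```text
t: 20.55
eef_pos: [0.5721, 0.0349, 0.099]
tcp_rot: [2.693, -0.067, 1.512]
ft_force: [-3.7, 6.6, 8.4]
finger_gap: 0.0007
gripper_force: 4.7
```

```bash
python3 st.py
```

```text
20.55 wr [-0.0435 -0.0063  0.0047] F [-6.9 -0.1  8.9] T [1.1  0.07 0.58] 0.0007 [ 2.693 -0.067  1.512]
```

Call:
jog_arm:
  commands:
    - {"slide": [-0.0025, 0, 0], "rot": [0, 0, 0], "gripper": 255}
    - {"slide": [-0.0025, 0, 0], "rot": [0, 0, 0], "gripper": 255}
    - {"slide": [-0.0025, 0, 0], "rot": [0, 0, 0], "gripper": 255}
    - {"slide": [-0.0025, 0, 0], "rot": [0, 0, 0], "gripper": 255}

```text
t: 20.95
eef_pos: [0.5714, 0.0249, 0.0984]
tcp_rot: [2.693, -0.067, 1.512]
ft_force: [-3.3, 6.6, 9.4]
finger_gap: -0.0001
gripper_force: 4.7
```

```bash
python3 st.py
```

```text
20.95 wr [-0.0335 -0.0066  0.0047] F [-6.9  0.7  9.7] T [1.19 0.04 0.63] -0.0001 [ 2.693 -0.067  1.512]
```

Drag saturates at 6.9 N against 9 N normal, so the tip slips on a stopped worm: the jaws have met the nut. Next I lift and go to the downhill side of the handle.

Call:
jog_arm:
  commands:
    - {"slide": [0, 0, -0.01], "rot": [0, 0, 0], "gripper": 255}
    - {"slide": [0, 0, -0.04], "rot": [0, 0, 0], "gripper": 255}
    - {"slide": [0.032, -0.007, 0], "rot": [0, 0, 0], "gripper": 255}
    - {"slide": [0.032, -0.007, 0], "rot": [0, 0, 0], "gripper": 255}
    - {"slide": [0.032, -0.007, 0], "rot": [0, 0, 0], "gripper": 255}
    - {"slide": [0.032, -0.006, 0], "rot": [0, 0, 0], "gripper": 255}
    - {"slide": [0, 0, 0], "rot": [0, 0, 0], "gripper": 255}

```text
t: 21.65
eef_pos: [0.5326, 0.1557, 0.1406]
tcp_rot: [2.692, -0.067, 1.514]
ft_force: [-0.1, -0.0, 0.4]
finger_gap: 0.0003
gripper_force: 0.0
```

```bash
python3 st.py; python3 - <<'E'
from h import *
from bench import imaging,r,spotter
s=r.sense();w=imaging.read_camera('wrist');np.savez('w5.npz',p=s['eef_pos'],q=s['tcp_rot'],m=w['mount'],K=w['mtx'],c=w['color'])
f=lambda im,x0,y0,w,h,W,H:cv2.resize(im[y0:y0+h,x0:x0+w],(W,H),interpolation=cv2.INTER_CUBIC)
b=imaging.read_camera('scene')['color'][:,:,::-1];t=imaging.read_camera('top')['color'][:,:,::-1]
cv2.imwrite('pics/v8.png',np.hstack([f(w['color'][:,:,::-1],150,60,200,300,400,600),np.vstack([f(b,195,180,64,48,400,300),f(t,200,130,80,60,400,300)])]))
E
```

```text
21.65 wr [-0.1647 -0.0318  0.0553] F [0.  0.1 0.4] T [-0.03  0.18  0.02] 0.0003 [ 2.692 -0.067  1.514]
```

View pics/v8.png

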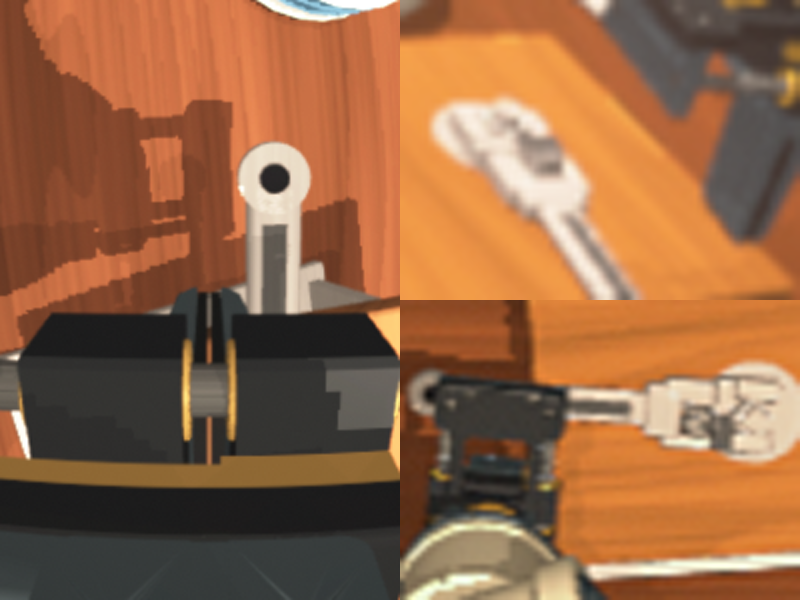

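The top crop shows the jaws closed on the nut. The wrist crop shows the handle axis about 25 mm uphill of the finger seam (column 273 against 208, 2x crop), so I shift a little farther downhill and descend beside it.

Call:
jog_arm:
  commands:
    - {"slide": [0, -0.008, 0], "rot": [0, 0, 0], "gripper": 255}
    - {"slide": [0, 0, 0.02], "rot": [0, 0, 0], "gripper": 255}
    - {"slide": [0, 0, 0.02], "rot": [0, 0, 0], "gripper": 255}
    - {"slide": [0, 0, 0.008], "rot": [0, 0, 0], "gripper": 255}
    - {"slide": [0, 0, 0], "rot": [0, 0, 0], "gripper": 255}

```text
t: 22.3
eef_pos: [0.5464, 0.1546, 0.0925]
tcp_rot: [2.695, -0.066, 1.51]
ft_force: [-0.3, 0.2, -0.1]
finger_gap: 0.001
gripper_force: 0.0
```

Call:
jog_arm:
  commands:
    - {"slide": [0, 0, 0.004], "rot": [0, 0, 0], "gripper": 255}
    - {"slide": [0, 0, 0.004], "rot": [0, 0, 0], "gripper": 255}
    - {"slide": [0, 0, 0], "rot": [0, 0, 0], "gripper": 255}

```text
t: 22.6
eef_pos: [0.5504, 0.1557, 0.0864]
tcp_rot: [2.693, -0.067, 1.512]
ft_force: [0.3, -0.5, -0.7]
finger_gap: 0.0008
gripper_force: 0.0
```

Call:
jog_arm:
  commands:
    - {"slide": [0, 0, 0.003], "rot": [0, 0, 0], "gripper": 255}
    - {"slide": [0, 0, 0.003], "rot": [0, 0, 0], "gripper": 255}
    - {"slide": [0, 0, 0], "rot": [0, 0, 0], "gripper": 255}

```text
t: 22.9
eef_pos: [0.553, 0.156, 0.0807]
tcp_rot: [2.693, -0.067, 1.512]
ft_force: [0.3, 0.5, 0.0]
finger_gap: 0.0007
gripper_force: 0.0
```

```bash
python3 st.py
```

```text
22.9 wr [-0.1623 -0.0395 -0.0075] F [-0.5  0.2 -0.1] T [-0.05  0.14 -0.01] 0.0007 [ 2.693 -0.067  1.512]
```

Call:
jog_arm:
  commands:
    - {"slide": [0, 0.003, 0.0015], "rot": [0, 0, 0], "gripper": 255}
    - {"slide": [0, 0.003, 0], "rot": [0, 0, 0], "gripper": 255}
    - {"slide": [0, 0.002, 0], "rot": [0, 0, 0], "gripper": 255}
    - {"slide": [0, 0, 0], "rot": [0, 0, 0], "gripper": 255}

```text
t: 23.3
eef_pos: [0.5613, 0.1554, 0.0834]
tcp_rot: [2.692, -0.067, 1.512]
ft_force: [0.1, 0.8, 0.7]
finger_gap: -0.0001
gripper_force: 0.0
```

Call:
jog_arm:
  commands:
    - {"slide": [0, 0.002, 0], "rot": [0, 0, 0], "gripper": 255}
    - {"slide": [0, 0, 0], "rot": [0, 0, 0], "gripper": 255}

```text
t: 23.5
eef_pos: [0.5629, 0.1553, 0.0841]
tcp_rot: [2.693, -0.067, 1.512]
ft_force: [0.2, 0.2, 0.4]
finger_gap: 0.0006
gripper_force: 0.0
```

Call:
jog_arm:
  commands:
    - {"slide": [0, 0.002, 0], "rot": [0, 0, 0], "gripper": 255}
    - {"slide": [0, 0, 0], "rot": [0, 0, 0], "gripper": 255}

```text
t: 23.7
eef_pos: [0.5647, 0.1551, 0.085]
tcp_rot: [2.693, -0.067, 1.512]
ft_force: [0.6, 0.2, 0.2]
finger_gap: -0.0001
gripper_force: 0.0
```

Call:
jog_arm:
  commands:
    - {"slide": [0, 0.002, 0], "rot": [0, 0, 0], "gripper": 255}
    - {"slide": [0, 0, 0], "rot": [0, 0, 0], "gripper": 255}

```text
t: 23.9
eef_pos: [0.5662, 0.1549, 0.0857]
tcp_rot: [2.693, -0.067, 1.512]
ft_force: [-0.6, 0.9, 0.1]
finger_gap: 0.0
gripper_force: 0.4
```

```bash
python3 st.py
```

```text
23.9 wr [-0.1621 -0.0254 -0.0088] F [-0.9 -0.6  0.3] T [0.03 0.34 0.11] 0.0 [ 2.693 -0.067  1.512]
```

Call:
jog_arm:
  commands:
    - {"slide": [0, 0.001, 0], "rot": [0, 0, 0], "gripper": 255}
    - {"slide": [0, 0, 0], "rot": [0, 0, 0], "gripper": 255}

```text
t: 24.1
eef_pos: [0.5668, 0.1549, 0.086]
tcp_rot: [2.693, -0.067, 1.512]
ft_force: [-1.9, 1.6, -0.0]
finger_gap: 0.0002
gripper_force: 1.1
```

Call:
jog_arm:
  commands:
    - {"slide": [0, 0.001, 0], "rot": [0, 0, 0], "gripper": 255}
    - {"slide": [0, 0, 0], "rot": [0, 0, 0], "gripper": 255}

```text
t: 24.3
eef_pos: [0.5679, 0.1548, 0.0865]
tcp_rot: [2.693, -0.067, 1.512]
ft_force: [-2.9, 1.9, -1.1]
finger_gap: 0.0004
gripper_force: 1.5
```

Call:
jog_arm:
  commands:
    - {"slide": [0, 0.001, 0], "rot": [0, 0, 0], "gripper": 255}
    - {"slide": [0, 0, 0], "rot": [0, 0, 0], "gripper": 255}

```text
t: 24.5
eef_pos: [0.5688, 0.1547, 0.0869]
tcp_rot: [2.693, -0.067, 1.512]
ft_force: [-3.1, 2.8, -1.3]
finger_gap: 0.0002
gripper_force: 1.5
```

Call:
jog_arm:
  commands:
    - {"slide": [0, 0.001, 0], "rot": [0, 0, 0], "gripper": 255}
    - {"slide": [0, 0, 0], "rot": [0, 0, 0], "gripper": 255}

```text
t: 24.7
eef_pos: [0.5698, 0.1546, 0.0874]
tcp_rot: [2.693, -0.067, 1.512]
ft_force: [-2.9, 1.9, -1.8]
finger_gap: 0.0005
gripper_force: 1.7
```

```bash
python3 st.py
```

```text
24.7 wr [-0.162  -0.0214 -0.0088] F [-1.7 -3.6 -0.4] T [0.34 0.78 0.16] 0.0005 [ 2.693 -0.067  1.512]
```

Call:
jog_arm:
  commands:
    - {"slide": [0.0005, 0.0042, 0], "rot": [0, 0, 1.5], "gripper": 255}
    - {"slide": [0.0005, 0.0042, 0], "rot": [0, 0, 1.5], "gripper": 255}
    - {"slide": [0.0005, 0.0042, 0], "rot": [0, 0, 1.5], "gripper": 255}
    - {"slide": [0.0005, 0.0042, 0], "rot": [0, 0, 1.5], "gripper": 255}

```text
t: 25.1
eef_pos: [0.5852, 0.1544, 0.0949]
tcp_rot: [2.702, -0.113, 1.415]
ft_force: [-4.7, -0.1, -2.3]
finger_gap: 0.0007
gripper_force: 2.0
```

```bash
python3 st.py
```

```text
25.1 wr [-0.163  -0.0043 -0.0088] F [ 0.4 -5.2  0. ] T [-0.1   0.96 -0.06] 0.0007 [ 2.702 -0.113  1.415]
```

Call:
jog_arm:
  commands:
    - {"slide": [0.0005, 0.0042, 0], "rot": [0, 0, 1.5], "gripper": 255}
    - {"slide": [0.0005, 0.0042, 0], "rot": [0, 0, 1.5], "gripper": 255}
    - {"slide": [0.0005, 0.0042, 0], "rot": [0, 0, 1.5], "gripper": 255}
    - {"slide": [0.0005, 0.0042, 0], "rot": [0, 0, 1.5], "gripper": 255}

```text
t: 25.5
eef_pos: [0.6003, 0.1526, 0.1021]
tcp_rot: [2.715, -0.157, 1.319]
ft_force: [-3.6, -1.5, -2.1]
finger_gap: 0.0005
gripper_force: 2.0
```

```bash
python3 st.py
```

```text
25.5 wr [-0.1623  0.0126 -0.0088] F [ 1.8 -4.1 -0.2] T [-0.33  1.1  -0.11] 0.0005 [ 2.715 -0.157  1.319]
```

Call:
jog_arm:
  commands:
    - {"slide": [0.0005, 0.0042, 0], "rot": [0, 0, 1.5], "gripper": 255}
    - {"slide": [0.0005, 0.0042, 0], "rot": [0, 0, 1.5], "gripper": 255}
    - {"slide": [0.0005, 0.0042, 0], "rot": [0, 0, 1.5], "gripper": 255}
    - {"slide": [0.0005, 0.0042, 0], "rot": [0, 0, 1.5], "gripper": 255}
    - {"slide": [0.0005, 0.0042, 0], "rot": [0, 0, 1.5], "gripper": 255}

```text
t: 26.0
eef_pos: [0.619, 0.1479, 0.1111]
tcp_rot: [2.737, -0.21, 1.197]
ft_force: [-4.1, -1.1, -2.3]
finger_gap: 0.0002
gripper_force: 2.0
```

```bash
python3 st.py
```

```text
26.0 wr [-0.159   0.0336 -0.0088] F [ 1.4 -4.6 -0.3] T [-0.18  1.06 -0.1 ] 0.0002 [ 2.737 -0.21   1.197]
```

Call:
jog_arm:
  commands:
    - {"slide": [0.0005, 0.0042, 0], "rot": [0, 0, 1.5], "gripper": 255}
    - {"slide": [0.0005, 0.0042, 0], "rot": [0, 0, 1.5], "gripper": 255}
    - {"slide": [0.0005, 0.0042, 0], "rot": [0, 0, 1.5], "gripper": 255}
    - {"slide": [0.0005, 0.0042, 0], "rot": [0, 0, 1.5], "gripper": 255}
    - {"slide": [0.0005, 0.0042, 0], "rot": [0, 0, 1.5], "gripper": 255}

```text
t: 26.5
eef_pos: [0.6369, 0.1405, 0.1195]
tcp_rot: [2.766, -0.26, 1.073]
ft_force: [-3.9, 0.5, -3.0]
finger_gap: 0.0008
gripper_force: 1.9
```

```bash
python3 st.py
```

```text
26.5 wr [-0.153   0.0538 -0.0088] F [-0.1 -4.9 -1. ] T [-0.03  1.12 -0.05] 0.0008 [ 2.766 -0.26   1.073]
```

Call:
jog_arm:
  commands:
    - {"slide": [0.0005, 0.0042, 0], "rot": [0, 0, 1.5], "gripper": 255}
    - {"slide": [0.0005, 0.0042, 0], "rot": [0, 0, 1.5], "gripper": 255}
    - {"slide": [0.0005, 0.0042, 0], "rot": [0, 0, 1.5], "gripper": 255}
    - {"slide": [0.0005, 0.0042, 0], "rot": [0, 0, 1.5], "gripper": 255}
    - {"slide": [0.0005, 0.0042, 0], "rot": [0, 0, 1.5], "gripper": 255}
    - {"slide": [0.0005, 0.0042, 0], "rot": [0, 0, 1.5], "gripper": 255}

```text
t: 27.1
eef_pos: [0.6572, 0.1283, 0.1289]
tcp_rot: [2.809, -0.314, 0.919]
ft_force: [-4.0, 0.5, -2.7]
finger_gap: 0.0002
gripper_force: 1.8
```

```bash
python3 st.py
```

```text
27.1 wr [-0.1423  0.0769 -0.0088] F [-0.2 -4.8 -0.7] T [0.07 0.96 0.07] 0.0002 [ 2.809 -0.314  0.919]
```

Call:
jog_arm:
  commands:
    - {"slide": [0.0005, 0.0042, 0], "rot": [0, 0, 1.5], "gripper": 255}
    - {"slide": [0.0005, 0.0042, 0], "rot": [0, 0, 1.5], "gripper": 255}
    - {"slide": [0.0005, 0.0042, 0], "rot": [0, 0, 1.5], "gripper": 255}
    - {"slide": [0.0005, 0.0042, 0], "rot": [0, 0, 1.5], "gripper": 255}
    - {"slide": [0.0005, 0.0042, 0], "rot": [0, 0, 1.5], "gripper": 255}
    - {"slide": [0.0005, 0.0042, 0], "rot": [0, 0, 1.5], "gripper": 255}

```text
t: 27.7
eef_pos: [0.6754, 0.1128, 0.1371]
tcp_rot: [2.862, -0.362, 0.76]
ft_force: [-2.9, 0.8, -2.6]
finger_gap: 0.0006
gripper_force: 1.7
```

```bash
python3 st.py
```

```text
27.7 wr [-0.1281  0.0979 -0.0089] F [-0.5 -3.8 -1. ] T [0.19 0.95 0.09] 0.0006 [ 2.862 -0.362  0.76 ]
```

Call:
jog_arm:
  commands:
    - {"slide": [0, -0.005, 0], "rot": [0, 0, 0], "gripper": 255}
    - {"slide": [0, -0.01, 0], "rot": [0, 0, 0], "gripper": 255}
    - {"slide": [0, 0, -0.03], "rot": [0, 0, 0], "gripper": 255}
    - {"slide": [0, 0, -0.04], "rot": [0, 0, 0], "gripper": 255}
    - {"slide": [0, -0.03, -0.03], "rot": [0, 0, 0], "gripper": 255}
    - {"slide": [0, -0.04, -0.02], "rot": [0, 0, 0], "gripper": 255}
    - {"slide": [0, -0.04, 0], "rot": [0, 0, 0], "gripper": 255}
    - {"slide": [0, -0.04, 0], "rot": [0, 0, 0], "gripper": 255}
    - {"slide": [0, 0, 0], "rot": [0, 0, 0], "gripper": 255}

```text
t: 28.6
eef_pos: [0.5213, 0.2378, 0.2011]
tcp_rot: [2.862, -0.36, 0.767]
ft_force: [-1.2, -0.6, 0.3]
finger_gap: 0.0007
gripper_force: 0.0
```

```bash
python3 st.py; python3 - <<'E'
from h import *
from bench import imaging,spotter
fx=np.load('fit.npz');M,o,x=fx['M'],fx['o'],fx['x']
# predicted hole px for handle angles
for c in ('top','scene'):
    im=imaging.read_camera(c)['color']; cv2.imwrite(f'pics/{c}_end.png',im[:,:,::-1])
    for deg in (35,40,45,50): print(c,deg,proj(CAM[c],[o+Rw(x[2],.15+np.radians(deg))@np.array([-.211,0,.0115])]).round(1)[0])
    for d in spotter.silhouettes(c,'wrench')[:3]:
        ys,xs=np.nonzero(d['mask']);print(round(d['conf'],2),[xs.min(),xs.max(),ys.min(),ys.max()])
    for n in ('sauce_bowl','plates','cleaver'): print(n,[(round(d["conf"],2),[round(float(v)*k) for v,k in zip(d["bbox"],(512,384,512,384))]) for d in spotter.recognise(c,n)][:1])
E
```

```text
28.6 wr [-0.2496 -0.0211  0.1118] F [ 0.6 -0.9  0.8] T [-0.08  0.25  0.03] 0.0007 [ 2.862 -0.36   0.767]
top 35 [220.7 109.3]
top 40 [224.7 105. ]
top 45 [229.1 101.1]
top 50 [233.9  97.5]
0.95 [np.int64(346), np.int64(376), np.int64(241), np.int64(310)]
0.85 [np.int64(225), np.int64(278), np.int64(99), np.int64(159)]
sauce_bowl [(0.61, [341, 167, 26, 29])]
plates [(0.78, [160, 120, 49, 51])]
cleaver [(0.9, [347, 206, 99, 33])]
scene 35 [193.1 234.4]
scene 40 [186.6 231.8]
scene 45 [180.3 228.9]
scene 50 [174.3 225.7]
0.58 [np.int64(291), np.int64(367), np.int64(233), np.int64(260)]
sauce_bowl [(0.51, [193, 173, 23, 17])]
plates [(0.57, [238, 327, 66, 69])]
cleaver [(0.68, [221, 169, 55, 44])]
```

```bash
python3 -c "
from bench import workorder
print(workorder.hand_in())"
```

```text
the job is handed in; nothing more can be done
None
```

I closed the jaws onto the nut, turned it about 44–45 degrees clockwise by the wrist path and top camera, left the wrench on the nut with bowl, plates and cleaver unmoved, and handed the job in at about 29 s; no verdict came back.

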